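# Unpack the sample-cup tub

### The arm

A 7-joint arm with a two-finger parallel gripper is mounted at the origin on the work surface. World frame = base frame: x ahead of the robot, y to its left, z up, the work surface at z = 0. Lengths are in m, angles in rad, forces in N, time in s.
With the tool pointing down it reaches from about 0.4 to 0.9 m from the base axis. Payload 5.5 kg.
Tool frame: the origin (TCP) lies on the centre line of the jaws, within the pads' length; the fingertips stand 11 mm ahead of it and the grasp point (between the pads) lies 8 mm behind it; y points along the fingers, z is the direction in which the jaws open and shut, and the axes are right-handed (so a half turn about y gives the same grasp; the last joint's range is limited). The gripper opens to 92 mm and grips with 3 to 60 N. Pads are 19 mm wide; open, the fingers measure 130 mm over their backs; the gripper's body (75 mm by 190 mm) begins 47 mm behind the grasp point.
Start: joints at [0.263, 0.501, -0.427, 1.55, 0.221, 1.138, -0.21], TCP at [0.65, 0, 0.238] pointing down, gripper open.
Joint ranges: [-2.88, 2.88], [-0.31, 2.03], [-1.54, 1.56], [0.2, 2.42], [-1.41, 4.55], [0.19, 2.02], [-2.57, 2.57]. Speed limits (rad/s): [2.57, 2.57, 3.14, 3.14, 3.14, 3.14, 3.14].

### API

Orientations are given as a 3x3 rotation matrix whose columns are the frame's x, y, z axes.
In Python, from bench import bot gives the robot as it stands. The module is installed in compiled form; this text tells all that it offers.
- The arm moves only by the shell command python3 -m handwheel 'ROWS'. ROWS is JSON, a list of rows, each an object of numbers: "jaw": the closure, from -1 (fully open) to 1 (shut); "dx", "dy", "dz": the shift along the world's x, y, z in m; "rx", "ry", "rz": the turn, a rotation vector about the world's x, y, z in degrees. In form: [{"jaw": .., "dx": .., "dy": .., "dz": .., "rx": .., "ry": .., "rz": ..}, ...]. A call has 1 to 8 rows; each row shifts and turns the commanded pose from where the row before left it; what a row does not reach is not made up. A row lasts 1/8 s, in which the tool goes at most 62.5 mm and 10.7 degrees, less where a joint would pass 70% of its speed; a pose out of reach is approached as far as the arm can. A call is refused whole if a number of a shift passes 0.0625 or a number of a turn 10.7, either way. A call with a gripper value outside its range is refused whole. The fingers move at their own pace and stop on an object; the grip force is fixed at half the most. Time passes only in rows, so rows that do not move let the fingers close. It gives the time, the measured TCP pose, the force and the opening at its end, in the units of the state.
- bot.state(): the state, without advancing time (a new reading comes with each control period).
- bot.read_camera(name): name is "scene" or "side" or "wrist"; returns a dict with "pixels" (480x640x3 uint8, red, green, blue), "depth" (480x640 float32, m along the optical axis (not along the pixel's ray), 0 where there is no reading), "fovy" (degrees; the focal length in pixels is half the picture's height over the tangent of half this angle, whatever the lens; pixels are square), "cx", "cy" (the principal point, pixels), "dist_coeffs" ([k1, k2, p1, p2, k3] as OpenCV has them; the pictures are not rectified), "position" and "orientation" of the camera in the world. Camera axes: x right, y down, z forward; pixel columns grow to the right and rows downward; lengths in m; the calibration is good to about 2 mm. A picture is of the moment at which its call begins.
- bot.finish_job(): hands the job in, once; it reports no verdict.
The state is a dict: "time_s": time; "joint_positions": joint angles; "joint_velocities": joint speeds; "effort": joint torques, N m; "ee_pos": TCP position; "ee_rot": TCP orientation; "contact_force": force on the tool from outside, world axes, zero at the start; "torque": the same for the moment, N m; "gripper_width": finger opening in m.
Only numpy, scipy, OpenCV 4.12 (cv2) and the standard library are available. Lean on these libraries where they do the work, as an engineer would, in place of code of your own. Each camera call takes 0.05 s, during which the arm holds its last target. There are 200 camera calls.

### The job

Lever the flat spatula in the front notch of the tub to pry its snap-fit lid loose, lay the lid rim down on the bench, and put the spatula back on its green mat. Pull the nested sample cups apart and stand every cup upright in the row tray of its own size and colour, setting each down gently rather than dropping it. Leave the other things on the bench where they are.

Things in the scene. Friction and masses are not known exactly. Their poses are not given: they have to be found in the camera images.
- tub: Fixed grey tub, 124 x 240 mm (x, y), rim 118 mm high, closed by a snap-fit lid. Origin: centre of its underside, z up; its front faces -x (roughly the robot). Inside 116 x 232 mm, walls 4 mm. A 6 mm thick flange, its top at z = 105 mm, reaches out to x = -97 (front) and +80 (back), y = +-137 mm. Three stacks of nested cups stand in it.
- tub_floor (a point): Middle of the tub's inner floor (tub frame 0, 0, 65 mm); the cup stacks stand on it at about y = -76, 0 and +76 mm, x = 0.
- tub_tab (a point): Nose of one of the four sprung black snap tabs (24 mm wide, 116 mm high, at y = +-85 mm just outside the front and back flange edges) that overhang the lid's flange. The front pair is stiff and holds the lid's front edge down with some 30 to 50 N; the back pair gives way at some 15 N.
- tub_notch (a point): The pry notch: middle of the front top edge of the tub's flange (tub frame -97, 0, 105 mm). A flat blade goes in here towards the tub's +x, between flange and lid; this edge is the fulcrum.
- lid: Deep yellow lid, 300 g, snapped on the tub: hollow box 134 x 250 mm, 38 mm high, with a 3 mm flange round its rim (x = -97 to +80, y = +-137 mm). Origin: in the rim plane under the middle of the box, axes as the tub's; closed, it is 105 mm above the tub's origin. Once sprung it lifts off straight up with a light tug, and must rise 40 mm to clear the cups.
- lid_notch (a point): Bottom of the lid's front flange edge, middle (lid frame -97, 0, 0 mm). Here the lid has a notch 38 mm wide with a red roof: gap above the tub's flange 10.5 mm at the mouth, 5.5 mm at its inner end 30 mm in, where the lid's wall stops a blade. Raised 8 mm or more, this edge snaps over the front tabs and then stays up on their noses.
- lid_rib (a point): Centre of the top of the red grip rib on the lid: 16 mm thick (x), 90 mm long (y), standing 24 mm above the lid's top (lid frame 0, 0, 62 mm).
- spatula: Flat steel spatula with wooden handle, 130 g, 182 mm long, on the green mat. Origin: on its underside beneath the place to grip it, near its centre of mass; x towards the blade's tip, z up. Handle 22 mm wide (y), 18 mm thick (z), x = -70 to +17 mm; blade flat, 20 mm wide, 3 mm thick, x = 17 to 112 mm, its mid-plane 9 mm above the underside.
- spatula_tip (a point): Middle of the blade's tip (spatula frame 112, 0, 9 mm).
- mat: Fixed green mat, 250 x 80 mm (x, y), 3 mm thick, where the spatula belongs. Origin: centre of its underside.
- cup_L1: A large white sample cup: outside 64 mm across at the rim, 56 mm at the foot, 46 mm high, wall 3.5 mm, inner floor 22 mm above its underside. Origin: centre of its underside, z up. In the tub it stands on the floor or loosely in a larger cup, on whose inner floor it rests, sticking out 22 mm above its rim.
- cup_L2: A large white sample cup: outside 64 mm across at the rim, 56 mm at the foot, 46 mm high, wall 3.5 mm, inner floor 22 mm above its underside. Origin: centre of its underside, z up. In the tub it stands on the floor or loosely in a larger cup, on whose inner floor it rests, sticking out 22 mm above its rim.
- cup_M1: A medium blue sample cup: outside 56 mm across at the rim, 48 mm at the foot, 46 mm high, wall 3.5 mm, inner floor 22 mm above its underside. Origin: centre of its underside, z up. In the tub it stands on the floor or loosely in a larger cup, on whose inner floor it rests, sticking out 22 mm above its rim. May be absent.
- cup_M2: A medium blue sample cup: outside 56 mm across at the rim, 48 mm at the foot, 46 mm high, wall 3.5 mm, inner floor 22 mm above its underside. Origin: centre of its underside, z up. In the tub it stands on the floor or loosely in a larger cup, on whose inner floor it rests, sticking out 22 mm above its rim.
- cup_S1: A small orange sample cup: outside 48 mm across at the rim, 40 mm at the foot, 46 mm high, wall 3.5 mm, inner floor 22 mm above its underside. Origin: centre of its underside, z up. In the tub it stands on the floor or loosely in a larger cup, on whose inner floor it rests, sticking out 22 mm above its rim. May be absent.
- cup_S2: A small orange sample cup: outside 48 mm across at the rim, 40 mm at the foot, 46 mm high, wall 3.5 mm, inner floor 22 mm above its underside. Origin: centre of its underside, z up. In the tub it stands on the floor or loosely in a larger cup, on whose inner floor it rests, sticking out 22 mm above its rim. May be absent.
- row_L: Fixed row tray for the large white cups, of the same colour: 224 x 80 mm (x, y) with a trough 212 mm long and 72 mm wide, floor 4 mm thick, walls 16 mm high in all. Origin: centre of its underside, x along the row; it lies on a 4 mm board. Room for two cups side by side along x, e.g. at x = -55 and +55 mm. Which row lies where varies.
- row_M: Fixed row tray for the medium blue cups, of the same colour: 224 x 80 mm (x, y) with a trough 212 mm long and 64 mm wide, floor 4 mm thick, walls 16 mm high in all. Origin: centre of its underside, x along the row; it lies on a 4 mm board. Room for two cups side by side along x, e.g. at x = -55 and +55 mm. Which row lies where varies.
- row_S: Fixed row tray for the small orange cups, of the same colour: 224 x 80 mm (x, y) with a trough 212 mm long and 56 mm wide, floor 4 mm thick, walls 16 mm high in all. Origin: centre of its underside, x along the row; it lies on a 4 mm board. Room for two cups side by side along x, e.g. at x = -55 and +55 mm. Which row lies where varies.
- vial: Bystander: capped glass vial, 42 mm across, 60 mm high; origin under its centre.
- slide_tin: Bystander: flat red and yellow tin, 110 x 190 x 27 mm; origin under its centre.
- petri_dish: Bystander: petri dish, 94 mm across, 20 mm high; origin under its centre.
- beaker: Bystander: glass beaker, 70 mm across, 75 mm high; origin under its centre.
Things that resemble listed ones, but are neither listed nor needed, are in the scene too. Leave any black look-alike of the spatula alone.

How it is judged:
On the way, in this order (a step that is already met when the one before it is completed fails the run):
1. the spatula, its tip in the notch and no finger on the lid, has raised the lid's front edge at least 7 mm above the tub's flange (z of lid_notch in the frame of tub above 0.112 m and contact force between spatula and lid above 0.4 N and distance between spatula_tip and lid_notch below 0.04 m and contact force between the fingers and lid below 0.2 N), for 0.1 s.
2. the lid lies rim down on the bench, clear of the tub (height (world z) of lid below 0.01 m and angle between lid's own z axis and vertical below 0.08 rad and horizontal distance between lid and tub above 0.1 m and contact force between the fingers and lid below 0.1 N), for 0.2 s.
At the end, for the whole second after the job is handed in: The lid lies flat, rim down, on the bench off the tub (rim under 10 mm up, tilt under 0.08 rad); the spatula lies on the green mat; every cup present stands upright (tilt under 0.1 rad) on the floor of its own size's row tray, within 95 mm of the row's middle; all at rest (height (world z) of lid below 0.01 m and angle between lid's own z axis and vertical below 0.08 rad and horizontal distance between lid and tub above 0.1 m and linear speed of each of lid, spatula, cup_L1, cup_L2, cup_M1, cup_M2, cup_S1, cup_S2 below 0.02 m/s and x of spatula in the frame of mat between -0.125 and 0.125 m and y of spatula in the frame of mat between -0.04 and 0.04 m and height (world z) of spatula below 0.012 m and x of cup_L1 in the frame of row_L between -0.095 and 0.095 m and y of cup_L1 in the frame of row_L between -0.018 and 0.018 m and z of each of cup_L1, cup_L2 in the frame of row_L below 0.009 m and angle between each of cup_L1, cup_L2, cup_M1, cup_M2, cup_S1, cup_S2's own z axis and vertical below 0.1 rad and x of cup_L2 in the frame of row_L between -0.095 and 0.095 m and y of cup_L2 in the frame of row_L between -0.018 and 0.018 m and x of cup_M1 in the frame of row_M between -0.095 and 0.095 m and y of cup_M1 in the frame of row_M between -0.018 and 0.018 m and z of each of cup_M1, cup_M2 in the frame of row_M below 0.009 m and x of cup_M2 in the frame of row_M between -0.095 and 0.095 m and y of cup_M2 in the frame of row_M between -0.018 and 0.018 m and x of cup_S1 in the frame of row_S between -0.095 and 0.095 m and y of cup_S1 in the frame of row_S between -0.018 and 0.018 m and z of each of cup_S1, cup_S2 in the frame of row_S below 0.009 m and x of cup_S2 in the frame of row_S between -0.095 and 0.095 m and y of cup_S2 in the frame of row_S between -0.018 and 0.018 m); the robot touches nothing.
It fails at once if a cup is dropped from more than about 5 cm or thrown ((linear speed of cup_L1 above 1 m/s and contact force between the fingers and cup_L1 below 0.01 N) or (linear speed of cup_L2 above 1 m/s and contact force between the fingers and cup_L2 below 0.01 N) or (linear speed of cup_M1 above 1 m/s and contact force between the fingers and cup_M1 below 0.01 N) or (linear speed of cup_M2 above 1 m/s and contact force between the fingers and cup_M2 below 0.01 N) or (linear speed of cup_S1 above 1 m/s and contact force between the fingers and cup_S1 below 0.01 N) or (linear speed of cup_S2 above 1 m/s and contact force between the fingers and cup_S2 below 0.01 N)).
It fails at once if a bystander is moved more than 3 cm (distance of any of vial, slide_tin, petri_dish, beaker from where it was at the start of the episode above 0.03 m).
Of cup_M1, cup_S1, cup_S2 only 1 to 3 are there at a start; the rules pass over those that are not, and their reading is None.
At some moment in a run one of spatula may be knocked a few centimetres aside while the robot is not near it.
It also fails if it takes over 210 s, if anything falls off the work surface, if the arm or the gripper's body presses on something with over 40 N, if the wrist force passes 120 N, or if a joint passes its speed limit or range.

## Working session

There is one attempt and no reset: what is moved stays moved. The work goes in short steps, Python scripts to look and compute and a shell command to move; the robot and the scene stay as the last step left them, time stands still between calls to the robot, and variables do not carry over. Pictures are saved under pics/ and viewed, about 12 in all and at most 16, crops included, and the job is handed in when it is done.

```bash
mkdir -p pics; cat > h.py <<'E'
import numpy as np, cv2
from bench import bot
def cam(n, save=None):
    c=bot.read_camera(n)
    if save: cv2.imwrite('pics/'+save, c['pixels'][:,:,::-1])
    f=240/np.tan(np.radians(c['fovy'])/2)
    K=np.array([[f,0,c['cx']],[0,f,c['cy']],[0,0,1]])
    u,v=np.meshgrid(np.arange(640),np.arange(480))
    p=cv2.undistortPoints(np.stack([u,v],-1).reshape(-1,1,2).astype(np.float64),K,np.array(c['dist_coeffs'],float)).reshape(480,640,2)
    d=c['depth'].astype(float)
    P=np.dstack([p*d[...,None],d])@np.array(c['orientation']).T+np.array(c['position'])
    P[d==0]=np.nan
    c['P']=P; c['hsv']=cv2.cvtColor(c['pixels'],cv2.COLOR_RGB2HSV)
    return c
def st():
    s=bot.state(); print(round(s['time_s'],2),np.round(s['ee_pos'],4),np.round(s['ee_rot'],3).tolist(),np.round(s['contact_force'],1),round(s['gripper_width'],4))
E
python3 - <<'E'
from h import *
st()
for n in('scene','side'):
    c=cam(n,n+'1.png'); np.savez('/tmp/'+n,P=c['P'],px=c['pixels'],hsv=c['hsv']); print(c['position'],np.round(c['orientation'],2).tolist())
E
```

```text
0.0 [ 0.6493 -0.      0.2367] [[0.0, -0.002, 1.0], [-1.0, 0.0, 0.0], [-0.0, -1.0, -0.002]] [-0.4  0.3  0.9] 0.0916
[ 1.28930261 -0.37154157  1.03109157] [[0.44, 0.65, -0.62], [0.9, -0.31, 0.31], [0.01, -0.69, -0.72]]
[ 0.02455187 -0.91491875  1.07499113] [[0.89, -0.29, 0.35], [-0.45, -0.61, 0.65], [0.02, -0.74, -0.68]]
```

View pics/scene1.png

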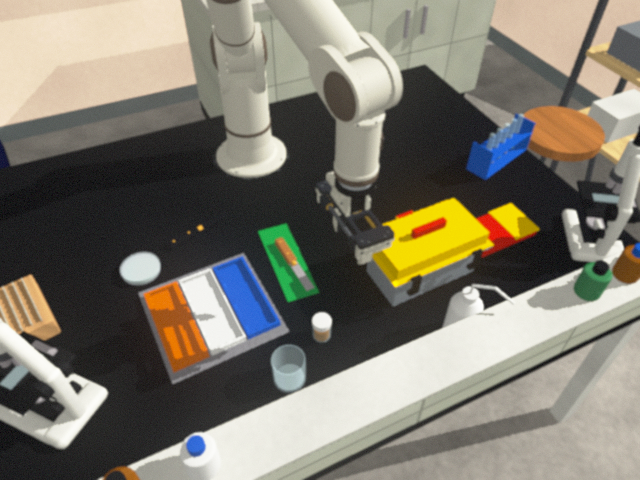

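View pics/side1.png

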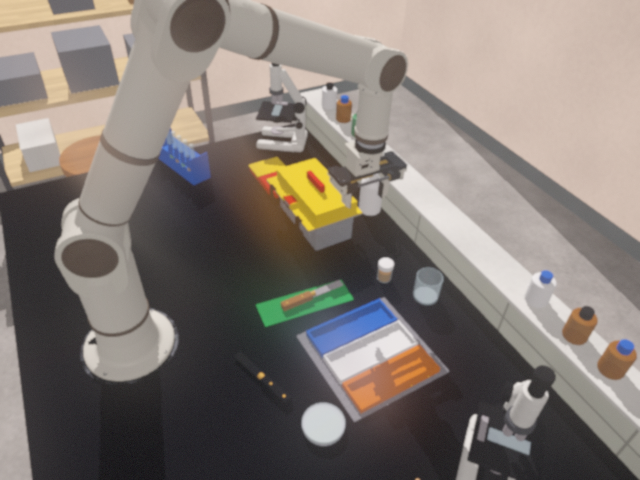

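The scene camera shows the yellow lid around (440,240), the rib at (428,229), the spatula on the mat at (290,262), and the rows orange, white and blue from left to right at (175,325) to (248,295). The side view matches, with the black decoy at (262,375).

```bash
python3 - <<'E'
import numpy as np, cv2
D={n:np.load('/tmp/'+n+'.npz') for n in('scene','side')}
def pts(h0,h1,s,v,z0,z1,box,n):
    d=D[n];P=d['P'];H=d['hsv'].astype(int)
    m=(H[...,0]>=h0)&(H[...,0]<=h1)&(H[...,1]>=s)&(H[...,2]>v)&(P[...,2]>z0)&(P[...,2]<z1)&(P[...,0]>box[0])&(P[...,0]<box[1])&(P[...,1]>box[2])&(P[...,1]<box[3])
    return P[m]
def rep(name,*a):
    for n in D:
        p=pts(*a,n)
        if len(p)<15: print(name,n,len(p));continue
        (c,wh,an)=cv2.minAreaRect(p[:,:2].astype(np.float32))
        print(name,n,len(p),'rect c',np.round(c,4),'wh',np.round(wh,3),'ang',round(an,1),'z',np.round(np.percentile(p[:,2],[5,50,95]),4))
T=(.4,1,-.05,.5); R=(.4,1,-.6,.1)
rep('lidtop',22,34,150,80,.135,.152,T)
rep('lidflange',22,34,150,60,.098,.115,T)
rep('rib',0,8,150,60,.157,.18,T)
rep('rib2',172,180,150,60,.157,.18,T)
rep('notch red',0,8,150,40,.10,.125,T)
rep('mat',50,80,150,40,-.004,.012,R)
rep('handle',4,22,90,60,.006,.035,(.35,.75,-.2,.1))
rep('blade',0,180,0,90,.006,.03,(.45,.66,-.2,.0))
rep('blue',105,125,150,60,.0,.012,R)
rep('orange',5,16,170,80,.0,.012,(.45,1,-.6,-.2))
rep('blueT',105,125,150,60,.015,.026,R)
rep('orangeT',5,16,170,80,.015,.026,(.45,1,-.6,-.2))
rep('whiteT',0,180,0,150,.015,.026,(.45,.85,-.4,-.1))
rep('tin',0,8,170,80,.015,.04,(.4,1.1,.2,.7))
E
```

```text
lidtop scene 3843 rect c [0.6219 0.2179] wh [0.139 0.256] ang 1.8 z [0.1387 0.142  0.145 ]
lidtop side 1896 rect c [0.6199 0.2195] wh [0.137 0.259] ang 1.7 z [0.1381 0.1422 0.1457]
lidflange scene 1032 rect c [0.6113 0.2166] wh [0.187 0.281] ang 2.8 z [0.1042 0.1078 0.1137]
lidflange side 768 rect c [0.6159 0.2168] wh [0.188 0.276] ang 1.5 z [0.1039 0.1079 0.1133]
rib scene 202 rect c [0.624  0.2136] wh [0.015 0.085] ang 1.5 z [0.158  0.1647 0.1679]
rib side 96 rect c [0.6178 0.2134] wh [0.086 0.015] ang 89.8 z [0.1586 0.1649 0.1686]
rib2 scene 0
rib2 side 0
notch red scene 34 rect c [0.6092 0.2687] wh [0.219 0.031] ang 32.8 z [0.1057 0.1172 0.1208]
notch red side 53 rect c [0.5323 0.2585] wh [0.027 0.115] ang 8.3 z [0.1093 0.117  0.1206]
mat scene 1195 rect c [ 0.4869 -0.072 ] wh [0.086 0.177] ang 85.6 z [-0.0016  0.002   0.0057]
mat side 0
handle scene 309 rect c [ 0.5453 -0.0754] wh [0.03  0.326] ang 85.1 z [0.0146 0.0201 0.0301]
handle side 260 rect c [ 0.5212 -0.0752] wh [0.215 0.246] ang 39.8 z [0.0116 0.0194 0.024 ]
blade scene 1260 rect c [ 0.5495 -0.1213] wh [0.157 0.199] an
[... 512 characters left out ...]
 0.516  -0.2051] wh [0.226 0.08 ] ang 2.9 z [0.0157 0.0192 0.0227]
blueT side 186 rect c [ 0.5729 -0.1999] wh [0.1   0.082] ang 4.5 z [0.0156 0.0188 0.023 ]
orangeT scene 836 rect c [ 0.543  -0.3725] wh [0.19  0.078] ang 3.3 z [0.0166 0.0198 0.0231]
orangeT side 245 rect c [ 0.5802 -0.3738] wh [0.101 0.078] ang 4.5 z [0.0157 0.0189 0.0222]
whiteT scene 1494 rect c [ 0.6183 -0.2799] wh [0.24  0.336] ang 90.0 z [0.0158 0.0193 0.023 ]
whiteT side 1468 rect c [ 0.6503 -0.2512] wh [0.401 0.297] ang 0.4 z [0.0155 0.0187 0.0232]
tin scene 596 rect c [0.5985 0.4674] wh [0.112 0.168] ang 1.7 z [0.018  0.0244 0.0278]
tin side 88 rect c [0.5586 0.4383] wh [0.12  0.051] ang 67.7 z [0.0194 0.0245 0.0286]
```

```bash
python3 -m handwheel '[{"jaw":-1,"dx":-0.02,"dy":-0.01,"dz":0.01,"rz":-10},{"jaw":-1,"dx":-0.02,"dy":-0.01,"dz":0.01,"rz":-10},{"jaw":-1,"dx":-0.02,"dy":-0.01,"dz":0.01,"rz":-10},{"jaw":-1,"dx":-0.02,"dy":-0.01,"rz":-10},{"jaw":-1,"dx":-0.02,"dy":-0.01,"rz":-10},{"jaw":-1,"dx":-0.02,"dy":-0.01,"rz":-10},{"jaw":-1,"dx":-0.02,"dy":-0.01,"rz":-10},{"jaw":-1,"dx":-0.01,"dy":-0.01,"rz":-10}]' && python3 -m handwheel '[{"jaw":-1,"rz":-10},{"jaw":-1}]'
python3 - <<'E'
from h import *
st(); c=cam('wrist','w1.png'); np.savez('/tmp/w1',P=c['P'],hsv=c['hsv']); print(bot.state()['joint_positions'])
E
```

```text
0.1 [ 6.494e-01 -1.000e-04  2.368e-01] [[0.0, -0.002, 1.0], [-1.0, 0.0, 0.0], [-0.0, -1.0, -0.002]] [ 0.4  0.5 -0. ] 0.092
[ 0.26322431  0.50166129 -0.42682907  1.55119334  0.22082553  1.13825794
 -0.2103416 ]validation failed for argument at $[0]...
```

View pics/w1.png

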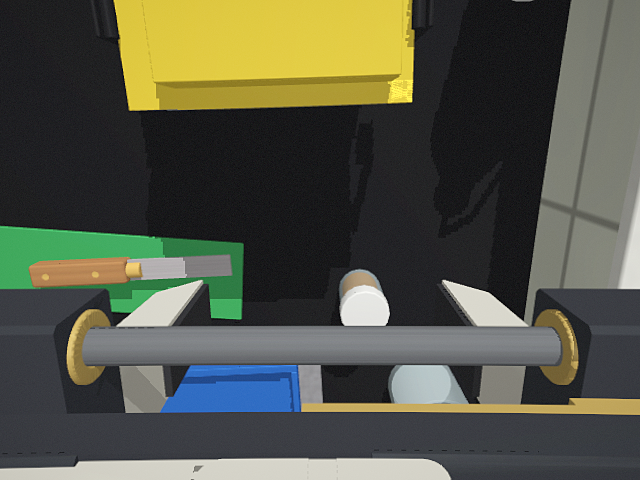

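The wrist view has image right as +x and up as +y: the spatula runs from (30,272) to its tip at (232,265), and the vial is at (363,300). The call was refused because each row needs every key.

```bash
python3 -m handwheel '[{"jaw":-1,"dx":-0.02,"dy":-0.01,"dz":0.01,"rx":0,"ry":0,"rz":-10},{"jaw":-1,"dx":-0.02,"dy":-0.01,"dz":0.01,"rx":0,"ry":0,"rz":-10},{"jaw":-1,"dx":-0.02,"dy":-0.01,"dz":0.01,"rx":0,"ry":0,"rz":-10},{"jaw":-1,"dx":-0.02,"dy":-0.01,"dz":0,"rx":0,"ry":0,"rz":-10},{"jaw":-1,"dx":-0.02,"dy":-0.01,"dz":0,"rx":0,"ry":0,"rz":-10},{"jaw":-1,"dx":-0.02,"dy":-0.01,"dz":0,"rx":0,"ry":0,"rz":-10},{"jaw":-1,"dx":-0.02,"dy":-0.01,"dz":0,"rx":0,"ry":0,"rz":-10},{"jaw":-1,"dx":-0.01,"dy":-0.01,"dz":0,"rx":0,"ry":0,"rz":-10}]' && python3 -m handwheel '[{"jaw":-1,"dx":0,"dy":0,"dz":0,"rx":0,"ry":0,"rz":-10},{"jaw":-1,"dx":0,"dy":0,"dz":0,"rx":0,"ry":0,"rz":0}]'
cat > sp.py <<'E'
from h import *
import sys
def line(P,H,h0,h1,s0,s1,v0,box,zr):
    m=(H[...,0]>=h0)&(H[...,0]<=h1)&(H[...,1]>=s0)&(H[...,1]<=s1)&(H[...,2]>v0)&(P[...,0]>box[0])&(P[...,0]<box[1])&(P[...,1]>box[2])&(P[...,1]<box[3])&(P[...,2]>zr[0])&(P[...,2]<zr[1])
    m=cv2.morphologyEx(m.astype(np.uint8),cv2.MORPH_OPEN,np.ones((3,3)))
    n,l,sts,_=cv2.connectedComponentsWithStats(m)
    if n<2: return
    k=1+np.argmax(sts[1:,4]); p=P[l==k]; r=cv2.minAreaRect(p[:,:2].astype(np.float32))
    print(len(p),'c',np.round(r[0],4),'wh',np.round(r[1],4),'ang',round(r[2],1),'x',np.round([p[:,0].min(),p[:,0].max()],4),'z',np.round(np.median(p[:,2]),4))
if __name__=='__main__':
    st(); c=cam('wrist',sys.argv[1]); B=(.3,.75,-.2,.1)
    print('handle');line(c['P'],c['hsv'],5,20,90,255,50,B,(.006,.04))
    print('blade');line(c['P'],c['hsv'],0,180,0,60,60,B,(.005,.03))
    print('mat');line(c['P'],c['hsv'],50,80,100,255,40,B,(-.01,.01))
E
python3 sp.py w2.png; python3 -c "
from h import *
print(np.round(bot.state()['joint_positions'],2))"
```

```text
time_s: 1.15
ee_pos: [0.4987, -0.0803, 0.2675]
ee_rot: [[-0.986, -0.001, 0.168], [-0.168, -0.0, -0.986], [0.001, -1.0, -0.0]]
contact_force: [-0.1, -0.3, 0.7]
gripper_width: 0.0918
time_s: 1.4
ee_pos: [0.4998, -0.08, 0.2677]
ee_rot: [[-1.0, -0.0, 0.001], [-0.001, -0.0, -1.0], [0.0, -1.0, 0.0]]
contact_force: [0.8, -0.7, 0.0]
gripper_width: 0.092
1.4 [ 0.4998 -0.08    0.2677] [[-1.0, -0.0, 0.001], [-0.001, -0.0, -1.0], [0.0, -1.0, 0.0]] [ 0.8 -0.7  0. ] 0.092
handle
1757 c [ 0.4304 -0.0617] wh [0.0983 0.0216] ang 2.8 x [0.3813 0.4796] z 0.0213
blade
1852 c [ 0.5149 -0.0574] wh [0.0943 0.0204] ang 3.0 x [0.4683 0.5624] z 0.0139
mat
11975 c [ 0.464  -0.0684] wh [0.0814 0.2141] ang 85.8 x [0.3596 0.5731] z 0.0035
[ 0.26  0.19 -0.17  1.88  0.04  1.08 -1.5 ]
```

View pics/w2.png

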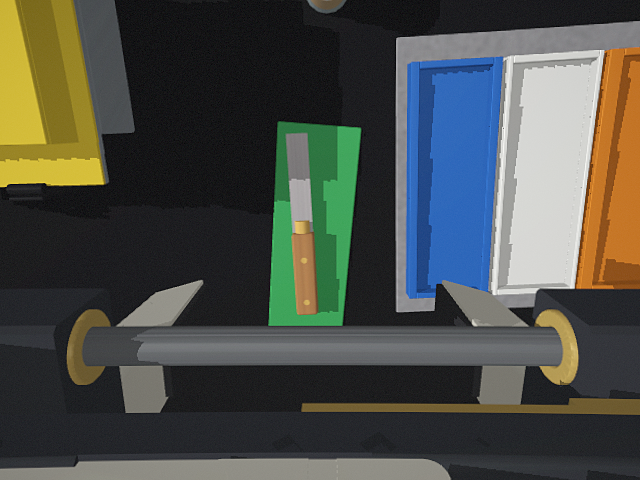

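The spatula's tip is at (300,135) and its handle end at (306,312) in this wrist view, where up is +x. Tip and handle agree on the origin, (0.450, -0.061), yaw 3°. I'm grasping it now.

```bash
python3 -m handwheel '[{"jaw":-1,"dx":-0.025,"dy":0.01,"dz":-0.04,"rx":0,"ry":0,"rz":3},{"jaw":-1,"dx":-0.025,"dy":0.0093,"dz":-0.05,"rx":0,"ry":0,"rz":0},{"jaw":-1,"dx":0,"dy":0,"dz":-0.05,"rx":0,"ry":0,"rz":0},{"jaw":-1,"dx":0,"dy":0,"dz":-0.05,"rx":0,"ry":0,"rz":0},{"jaw":-1,"dx":0,"dy":0,"dz":-0.04,"rx":0,"ry":0,"rz":0},{"jaw":-1,"dx":0,"dy":0,"dz":-0.0197,"rx":0,"ry":0,"rz":0},{"jaw":-1,"dx":0,"dy":0,"dz":0,"rx":0,"ry":0,"rz":0},{"jaw":1,"dx":0,"dy":0,"dz":0,"rx":0,"ry":0,"rz":0}]' && python3 -m handwheel '[{"jaw":1,"dx":0,"dy":0,"dz":0,"rx":0,"ry":0,"rz":0},{"jaw":1,"dx":0,"dy":0,"dz":0,"rx":0,"ry":0,"rz":0},{"jaw":1,"dx":0,"dy":0,"dz":0,"rx":0,"ry":0,"rz":0},{"jaw":1,"dx":0,"dy":0,"dz":0.02,"rx":0,"ry":0,"rz":0},{"jaw":1,"dx":0,"dy":0,"dz":0.04,"rx":0,"ry":0,"rz":0},{"jaw":1,"dx":0,"dy":0,"dz":0.05,"rx":0,"ry":0,"rz":0},{"jaw":1,"dx":0,"dy":0,"dz":0.03,"rx":0,"ry":0,"rz":0},{"jaw":1,"dx":0,"dy":0,"dz":0,"rx":0,"ry":0,"rz":0}]'
```

```text
time_s: 2.45
ee_pos: [0.4505, -0.0605, 0.0186]
ee_rot: [[-0.999, 0.001, 0.054], [-0.054, 0.0, -0.999], [-0.001, -1.0, -0.0]]
contact_force: [1.4, 0.3, 1.3]
gripper_width: 0.0857
time_s: 3.45
ee_pos: [0.452, -0.0609, 0.1606]
ee_rot: [[-0.999, 0.006, 0.052], [-0.052, -0.001, -0.999], [-0.006, -1.0, 0.001]]
contact_force: [0.6, -0.6, -0.7]
gripper_width: 0.0066
```

The fingers had not finished closing (about 10 mm per row), so the grasp missed. I'll open to mid-width, re-check and try again.

```bash
python3 -m handwheel '[{"jaw":0,"dx":0.03,"dy":0,"dz":0.05,"rx":0,"ry":0,"rz":0},{"jaw":0,"dx":0.02,"dy":0,"dz":0.05,"rx":0,"ry":0,"rz":0},{"jaw":0,"dx":0,"dy":0,"dz":0,"rx":0,"ry":0,"rz":0},{"jaw":0,"dx":0,"dy":0,"dz":0,"rx":0,"ry":0,"rz":0}]'; python3 sp.py w3.png
```

```text
time_s: 3.95
ee_pos: [0.4988, -0.0606, 0.2564]
ee_rot: [[-0.999, -0.003, 0.052], [-0.052, 0.0, -0.999], [0.003, -1.0, -0.0]]
contact_force: [-2.1, -0.3, -1.6]
gripper_width: 0.0418
3.95 [ 0.4988 -0.0606  0.2564] [[-0.999, -0.003, 0.052], [-0.052, 0.0, -0.999], [0.003, -1.0, -0.0]] [-2.1 -0.3 -1.6] 0.0418
handle
1801 c [ 0.4308 -0.0616] wh [0.0983 0.0206] ang 2.7 x [0.3819 0.4801] z 0.0214
blade
1924 c [ 0.5201 -0.0573] wh [0.0835 0.0195] ang 3.3 x [0.4788 0.5622] z 0.0139
mat
12405 c [ 0.465  -0.0687] wh [0.0812 0.2119] ang 85.7 x [0.3623 0.5733] z 0.0035
```

```bash
python3 -m handwheel '[{"jaw":0,"dx":-0.03,"dy":0,"dz":-0.05,"rx":0,"ry":0,"rz":0},{"jaw":0,"dx":-0.02,"dy":0,"dz":-0.06,"rx":0,"ry":0,"rz":0},{"jaw":0,"dx":0,"dy":0,"dz":-0.06,"rx":0,"ry":0,"rz":0},{"jaw":0,"dx":0,"dy":0,"dz":-0.05,"rx":0,"ry":0,"rz":0},{"jaw":0,"dx":0,"dy":0,"dz":-0.02,"rx":0,"ry":0,"rz":0},{"jaw":0,"dx":0,"dy":0,"dz":0,"rx":0,"ry":0,"rz":0},{"jaw":1,"dx":0,"dy":0,"dz":0,"rx":0,"ry":0,"rz":0},{"jaw":1,"dx":0,"dy":0,"dz":0,"rx":0,"ry":0,"rz":0}]' && python3 -m handwheel '[{"jaw":1,"dx":0,"dy":0,"dz":0,"rx":0,"ry":0,"rz":0},{"jaw":1,"dx":0,"dy":0,"dz":0,"rx":0,"ry":0,"rz":0},{"jaw":1,"dx":0,"dy":0,"dz":0,"rx":0,"ry":0,"rz":0},{"jaw":1,"dx":0,"dy":0,"dz":0,"rx":0,"ry":0,"rz":0},{"jaw":1,"dx":0,"dy":0,"dz":0.02,"rx":0,"ry":0,"rz":0},{"jaw":1,"dx":0,"dy":0,"dz":0.04,"rx":0,"ry":0,"rz":0},{"jaw":1,"dx":0,"dy":0,"dz":0.05,"rx":0,"ry":0,"rz":0},{"jaw":1,"dx":0,"dy":0,"dz":0,"rx":0,"ry":0,"rz":0}]'
```

```text
time_s: 5.0
ee_pos: [0.4497, -0.0607, 0.0185]
ee_rot: [[-0.999, -0.001, 0.052], [-0.052, 0.0, -0.999], [0.001, -1.0, -0.0]]
contact_force: [0.0, 0.5, 0.5]
gripper_width: 0.0303
time_s: 6.0
ee_pos: [0.4533, -0.0609, 0.1321]
ee_rot: [[-0.999, 0.008, 0.052], [-0.052, -0.001, -0.999], [-0.008, -1.0, 0.002]]
contact_force: [0.5, -0.7, -2.0]
gripper_width: 0.0217
```

```bash
python3 -m handwheel '[{"jaw":1,"dx":-0.02,"dy":0.03,"dz":0.02,"rx":0,"ry":0,"rz":-1.2},{"jaw":1,"dx":-0.02,"dy":0.05,"dz":0.02,"rx":0,"ry":0,"rz":0},{"jaw":1,"dx":-0.01,"dy":0.05,"dz":0,"rx":0,"ry":0,"rz":0},{"jaw":1,"dx":0,"dy":0.05,"dz":0,"rx":0,"ry":0,"rz":0},{"jaw":1,"dx":0,"dy":0.05,"dz":0,"rx":0,"ry":0,"rz":0},{"jaw":1,"dx":0,"dy":0.0265,"dz":0,"rx":0,"ry":0,"rz":0},{"jaw":1,"dx":0,"dy":0.02,"dz":0,"rx":0,"ry":0,"rz":0},{"jaw":1,"dx":0,"dy":0,"dz":0,"rx":0,"ry":0,"rz":0}]'; python3 - <<'E'
from h import *
st(); c=cam('wrist','w4.png'); P,H=c['P'],c['hsv'].astype(int); np.savez('/tmp/w4',P=P,hsv=H)
def rep(nm,m):
    p=P[m]
    if len(p)<10: print(nm,len(p));return
    r=cv2.minAreaRect(p[:,:2].astype(np.float32)); print(nm,len(p),np.round(r[0],4),np.round(r[1],4),round(r[2],1),'z',np.round(np.percentile(p[:,2],[5,50,95]),4),'x',np.round(np.percentile(p[:,0],[1,99]),4),'y',np.round(np.percentile(p[:,1],[1,99]),4))
y=(H[...,0]>20)&(H[...,0]<36)&(H[...,1]>130); z=P[...,2]; red=((H[...,0]<9)|(H[...,0]>172))&(H[...,1]>130)
rep('flange',y&(z>.1)&(z<.114)); rep('top',y&(z>.136)&(z<.15)); rep('rib',red&(z>.155)&(P[...,1]<.4)); rep('roof',red&(z>.1)&(z<.13)&(P[...,0]<.6))
rep('blade',(H[...,1]<60)&(H[...,2]>60)&(z>.12)&(z<.19)&(abs(P[...,1]-.23)<.05)&(P[...,0]<.56))
E
```

```text
time_s: 7.0
ee_pos: [0.3992, 0.2171, 0.1676]
ee_rot: [[-0.999, -0.002, 0.035], [-0.035, 0.0, -0.999], [0.002, -1.0, -0.0]]
contact_force: [-0.6, -0.1, -1.1]
gripper_width: 0.0218
7.0 [0.3992 0.2171 0.1676] [[-0.999, -0.002, 0.035], [-0.035, 0.0, -0.999], [0.002, -1.0, -0.0]] [-0.6 -0.1 -1.1] 0.0218
flange 0
top 0
rib 0
roof 0
blade 15600 [0.4508 0.2144] [0.0449 0.1166] 84.5 z [0.1612 0.1623 0.1745] x [0.4088 0.5082] y [0.1996 0.237 ]
```

View pics/w4.png

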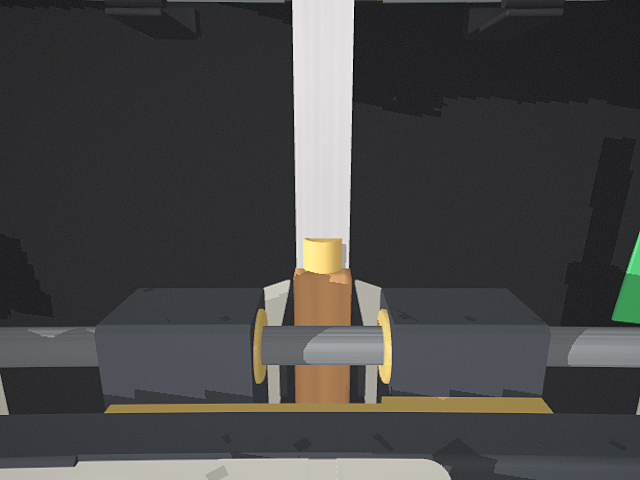

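```bash
python3 - <<'E'
import numpy as np
d=np.load('/tmp/w4.npz');P=d['P']
for r in (0,4,8,12):
    z=P[r]; m=(z[:,2]>.09)&(z[:,2]<.13)
    u=np.where(m)[0]
    if len(u): 
        for a in np.split(u,np.where(np.diff(u)>3)[0]+1):
            if len(a)>5: print(r,a[0],a[-1],np.round(P[r,a[0]],4),np.round(P[r,a[-1]],4),np.round(np.median(P[r,a],0),4))
D=np.load('/tmp/side.npz');P=D['P'];H=D['hsv'].astype(int)
m=((H[...,0]<9)|(H[...,0]>172))&(H[...,1]>130)&(P[...,2]>.1)&(P[...,2]<.13)&(P[...,0]<.57)&(P[...,1]>.15)&(P[...,1]<.29)
print(P[m].round(3)[:40].tolist())
E
```

```text
0 103 291 [0.5165 0.314  0.1155] [0.5224 0.2359 0.105 ] [0.5213 0.2786 0.1037]
0 354 587 [0.5232 0.2079 0.1055] [0.5266 0.1033 0.1014] [0.5244 0.1551 0.104 ]
4 106 166 [0.5149 0.3127 0.1162] [0.5175 0.2899 0.1098] [0.5159 0.3011 0.1144]
4 501 562 [0.5225 0.1439 0.1088] [0.5216 0.1204 0.1143] [0.5213 0.1335 0.1147]
8 106 165 [0.5135 0.313  0.1158] [0.5158 0.2902 0.1105] [0.5141 0.3012 0.1155]
8 551 562 [0.5197 0.1254 0.1159] [0.52   0.1204 0.1149] [0.5197 0.123  0.1158]
12 106 164 [0.5118 0.3129 0.1164] [0.514  0.2904 0.1114] [0.5125 0.3006 0.1162]
12 502 562 [0.5187 0.1441 0.1119] [0.5183 0.1205 0.1157] [0.5179 0.1325 0.116 ]
[[0.515, 0.289, 0.104], [0.542, 0.232, 0.116], [0.548, 0.237, 0.111], [0.549, 0.234, 0.113], [0.529, 0.231, 0.117], [0.531, 0.228, 0.118], [0.533, 0.227, 0.119], [0.537, 0.229, 0.116], [0.542, 0.232, 0.112], [0.542, 0.225, 0.117], [0.546, 0.225, 0.116], [0.549, 0.226, 0.114], [0.527, 0.227, 0.117], [0.528, 0.223, 0.12], [0.53, 0.22, 0.121], [0.534, 0.22, 0.119], [0.537, 0.221, 0.117], [0.539, 0.217, 0.12], [0.545, 0.224, 0.113], [0.546, 0.218, 0.117], [0.549, 0.218, 0.116], [0.526, 0.217, 0.121], [0.529, 0.217, 0.12], [0.535, 0.223, 0.114], [0.535, 0.217, 0.118], [0.537, 0.215, 0.118], [0.542, 0.217, 0.115], [0.545, 0.217, 0.115], [0.545, 0.211, 0.118], [0.551, 0.216, 0.113], [0.527, 0.22, 0.115], [0.526, 0.211, 0.121], [0.531, 0.215, 0.116], [0.534, 0.213, 0.117], [0.536, 0.211, 0.118], [0.54, 0.213, 0.115], [0.544, 0.214, 0.113], [0.543, 0.207, 0.118], [0.547, 0.208, 0.116], [0.526, 0.21, 0.118]]
```

```bash
python3 -m handwheel '[{"jaw":1,"dx":-0.008,"dy":-0.0035,"dz":-0.02,"rx":0,"ry":0,"rz":0},{"jaw":1,"dx":0,"dy":0,"dz":-0.03,"rx":0,"ry":0,"rz":0},{"jaw":1,"dx":0,"dy":0,"dz":-0.0026,"rx":0,"ry":0,"rz":0},{"jaw":1,"dx":0.012,"dy":0,"dz":0,"rx":0,"ry":0,"rz":0},{"jaw":1,"dx":0.012,"dy":0,"dz":0,"rx":0,"ry":0,"rz":0},{"jaw":1,"dx":0.01,"dy":0,"dz":0,"rx":0,"ry":0,"rz":0},{"jaw":1,"dx":0,"dy":0,"dz":0,"rx":0,"ry":0,"rz":0}]' && python3 -m handwheel '[{"jaw":1,"dx":0.008,"dy":0,"dz":0,"rx":0,"ry":0,"rz":0},{"jaw":1,"dx":0,"dy":0,"dz":0,"rx":0,"ry":0,"rz":0}]'
```

```text
time_s: 7.92
ee_pos: [0.4278, 0.2124, 0.1166]
ee_rot: [[-1.0, 0.001, 0.03], [-0.03, 0.001, -1.0], [-0.001, -1.0, -0.001]]
contact_force: [-0.0, 0.1, -2.2]
gripper_width: 0.0218
time_s: 8.18
ee_pos: [0.4348, 0.2124, 0.1162]
ee_rot: [[-1.0, 0.001, 0.031], [-0.031, 0.0, -1.0], [-0.001, -1.0, -0.0]]
contact_force: [-1.0, -0.2, -1.5]
gripper_width: 0.0216
```

```bash
python3 -m handwheel '[{"jaw":1,"dx":0.002,"dy":0,"dz":-0.003,"rx":0,"ry":0,"rz":0},{"jaw":1,"dx":0,"dy":0,"dz":-0.006,"rx":0,"ry":-4,"rz":0},{"jaw":1,"dx":0,"dy":0,"dz":-0.006,"rx":0,"ry":-4,"rz":0},{"jaw":1,"dx":0.0005,"dy":0,"dz":-0.006,"rx":0,"ry":-4,"rz":0},{"jaw":1,"dx":0.0009,"dy":0,"dz":-0.006,"rx":0,"ry":-4,"rz":0}]' && python3 -m handwheel '[{"jaw":1,"dx":0.0014,"dy":0,"dz":-0.006,"rx":0,"ry":-4,"rz":0},{"jaw":1,"dx":0.0017,"dy":0,"dz":-0.006,"rx":0,"ry":-4,"rz":0},{"jaw":1,"dx":0,"dy":0,"dz":0,"rx":0,"ry":0,"rz":0}]'; python3 - <<'E'
from h import *
c=cam('side'); cv2.imwrite('pics/s2.png',cv2.resize(c['pixels'][140:280,220:420,::-1],(800,560),interpolation=cv2.INTER_CUBIC))
E
```

```text
time_s: 8.8
ee_pos: [0.4378, 0.2124, 0.0899]
ee_rot: [[-0.964, 0.266, 0.029], [-0.03, 0.001, -1.0], [-0.265, -0.964, 0.008]]
contact_force: [-5.5, -0.3, 7.8]
gripper_width: 0.0217
time_s: 9.18
ee_pos: [0.4351, 0.214, 0.0787]
ee_rot: [[-0.936, 0.349, 0.035], [-0.04, -0.007, -0.999], [-0.349, -0.937, 0.021]]
contact_force: [-7.9, 1.2, 1.8]
gripper_width: 0.0214
```

View pics/s2.png

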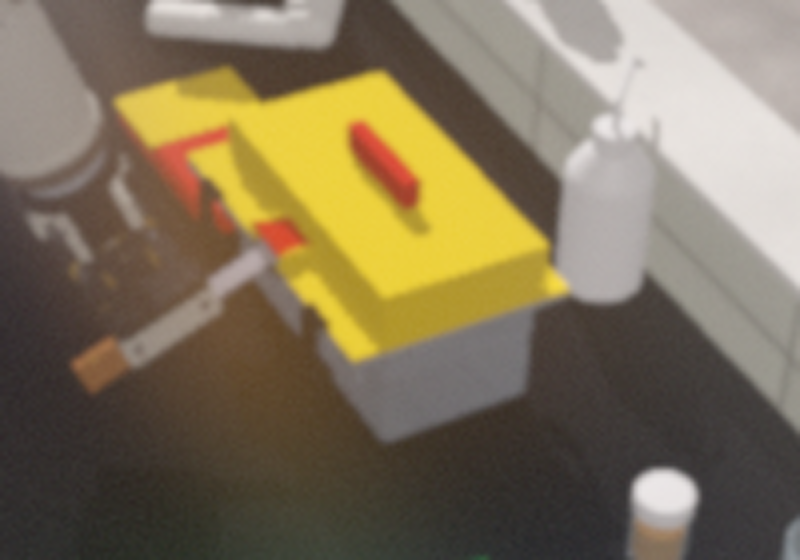

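The crop shows the blade in the notch near (260,250), and the lid's front flange edge looks raised. I'll measure the lid's plane.

```bash
cat > lid.py <<'E'
from h import *
def lid(box=(.45,.8,.05,.4),n='side',zr=(.13,.175)):
    c=cam(n); P,H=c['P'],c['hsv'].astype(int)
    m=(H[...,0]>20)&(H[...,0]<36)&(H[...,1]>130)&(P[...,2]>zr[0])&(P[...,2]<zr[1])&(P[...,0]>box[0])&(P[...,0]<box[1])&(P[...,1]>box[2])&(P[...,1]<box[3])
    p=P[m]; p=p[np.isfinite(p).all(1)]
    for _ in range(4):
        A=np.c_[p[:,:2],np.ones(len(p))]; k=np.linalg.lstsq(A,p[:,2],rcond=None)[0]; p=p[abs(A@k-p[:,2])<.006]
    r=cv2.minAreaRect(p[:,:2].astype(np.float32))
    print(n,len(p),'slope',np.round(k[:2],3),'c',np.round(r[0],4),np.round(r[1],3),round(r[2],1),'z at c',round(float(k@[*r[0],1]),4))
if __name__=='__main__':
    lid(); lid(n='scene'); st()
E
python3 lid.py
```

```text
side 2151 slope [-0.007  0.001] c [0.6216 0.2188] [0.139 0.259] 1.6 z at c 0.1428
scene 4342 slope [-0.009  0.   ] c [0.6231 0.2189] [0.14  0.255] 2.3 z at c 0.1427
9.32 [0.4353 0.2137 0.0784] [[-0.937, 0.347, 0.033], [-0.038, -0.006, -0.999], [-0.347, -0.938, 0.019]] [-10.4   3.5   1. ] 0.0214
```

```bash
cat > tilt.py <<'E'
from h import *
def tilt():
    c=cam('side'); P,H=c['P'],c['hsv'].astype(int)
    b=(P[...,0]>.3)&(P[...,0]<.56)&(P[...,1]>.17)&(P[...,1]<.25)&(P[...,2]>.02)&(P[...,2]<.16)
    o=b&(H[...,0]>4)&(H[...,0]<18)&(H[...,1]>90)&(P[...,0]<.41)
    w=b&(H[...,1]<60)&(H[...,2]>80)&(P[...,0]>.462)&(P[...,0]<.522)
    for n,m in(('handle',o),('blade',w)):
        p=P[m]; 
        if len(p)<5: print(n,len(p)); continue
        k=np.polyfit(p[:,0],p[:,2],1); print(n,len(p),np.round(np.median(p,0),4),'x',np.round([p[:,0].min(),p[:,0].max()],3),'tilt deg',round(np.degrees(np.arctan(k[0])),1))
tilt(); st()
E
python3 tilt.py
python3 - <<'E'
from h import *
c=cam('wrist'); cv2.imwrite('pics/w5.png',c['pixels'][:,:,::-1])
P=c['P']
for r in range(0,300,12): print(r,np.round(P[r,322],4))
E
```

```text
handle 129 [0.39   0.2032 0.0595] x [0.372 0.407] tilt deg 41.0
blade 83 [0.5024 0.2137 0.0978] x [0.481 0.522] tilt deg 20.1
9.38 [0.4353 0.2136 0.0784] [[-0.937, 0.347, 0.033], [-0.037, -0.006, -0.999], [-0.346, -0.938, 0.018]] [-10.7   4.2   1.1] 0.0218
0 [0.5347 0.2183 0.1193]
12 [0.5304 0.2182 0.1201]
24 [0.5259 0.218  0.1213]
36 [0.5247 0.2179 0.1172]
48 [0.5259 0.2178 0.1082]
60 [0.5222 0.2177 0.1074]
72 [0.519  0.2175 0.1057]
84 [0.5153 0.2174 0.1048]
96 [0.5121 0.2173 0.1027]
108 [0.5082 0.2171 0.1017]
120 [0.5043 0.217  0.101 ]
132 [0.5012 0.2168 0.0978]
144 [0.4971 0.2167 0.0973]
156 [0.4933 0.2165 0.0954]
168 [0.4892 0.2164 0.0945]
180 [0.4851 0.2162 0.0934]
192 [0.4813 0.216  0.0905]
204 [0.477  0.2159 0.0896]
216 [0.4728 0.2157 0.088 ]
228 [0.4685 0.2156 0.086 ]
240 [0.4641 0.2154 0.0851]
252 [0.4594 0.2153 0.0897]
264 [0.4551 0.2151 0.0872]
276 [0.4506 0.215  0.0863]
288 [0.4462 0.2148 0.0859]
```

View pics/w5.png

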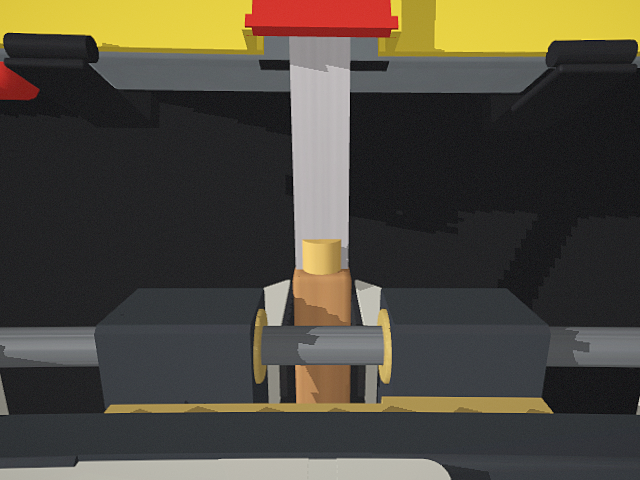

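The blade is under the red roof at (320,30), but it slid back to about 20 mm depth and the lid has risen only about 1 mm. The arm is compliant, at about 2 N/mm. I'll ease off, push deeper, then pry with a forward bias.

```bash
python3 -m handwheel '[{"jaw":1,"dx":-0.002,"dy":-0.001,"dz":0.012,"rx":0,"ry":8,"rz":0},{"jaw":1,"dx":-0.002,"dy":0,"dz":0.012,"rx":0,"ry":8,"rz":0},{"jaw":1,"dx":0.004,"dy":0,"dz":0,"rx":0,"ry":0,"rz":0},{"jaw":1,"dx":0.004,"dy":0,"dz":0,"rx":0,"ry":0,"rz":0},{"jaw":1,"dx":0,"dy":0,"dz":0,"rx":0,"ry":0,"rz":0}]'
```

```text
time_s: 10.05
ee_pos: [0.4412, 0.2088, 0.0951]
ee_rot: [[-0.991, 0.128, 0.027], [-0.029, -0.017, -0.999], [-0.128, -0.992, 0.021]]
contact_force: [-10.7, 0.1, 6.2]
gripper_width: 0.022
```

```bash
python3 -m handwheel '[{"jaw":1,"dx":0.001,"dy":0.001,"dz":-0.007,"rx":0,"ry":-4,"rz":0},{"jaw":1,"dx":0.0015,"dy":0.001,"dz":-0.007,"rx":0,"ry":-4,"rz":0},{"jaw":1,"dx":0.002,"dy":0.001,"dz":-0.007,"rx":0,"ry":-4,"rz":0},{"jaw":1,"dx":0.0025,"dy":0,"dz":-0.007,"rx":0,"ry":-4,"rz":0}]' && python3 -m handwheel '[{"jaw":1,"dx":0.003,"dy":0,"dz":-0.007,"rx":0,"ry":-4,"rz":0},{"jaw":1,"dx":0.0035,"dy":0,"dz":-0.007,"rx":0,"ry":-4,"rz":0}]'; python3 lid.py
```

```text
time_s: 10.55
ee_pos: [0.4504, 0.2136, 0.0784]
ee_rot: [[-0.924, 0.381, 0.019], [-0.033, -0.031, -0.999], [-0.38, -0.924, 0.041]]
contact_force: [7.3, 9.7, -6.6]
gripper_width: 0.0218
time_s: 10.8
ee_pos: [0.4636, 0.231, 0.1031]
ee_rot: [[-0.885, 0.465, -0.004], [-0.031, -0.067, -0.997], [-0.464, -0.883, 0.074]]
contact_force: [-0.4, -4.7, -3.8]
gripper_width: 0.0217
side 861 slope [-0.08   0.019] c [0.6181 0.2175] [0.167 0.27 ] 0.2 z at c 0.1579
scene 2485 slope [-0.117  0.018] c [0.6219 0.2153] [0.266 0.169] 89.1 z at c 0.1595
10.9 [0.4628 0.232  0.1028] [[-0.886, 0.464, -0.001], [-0.034, -0.067, -0.997], [-0.463, -0.883, 0.075]] [-0.2 -4.8 -3.2] 0.0218
```

```bash
python3 - <<'E'
from h import *
print(np.round(bot.state()['joint_positions'],2))
c=cam('side'); cv2.imwrite('pics/s3.png',cv2.resize(c['pixels'][130:290,200:420,::-1],(800,582),interpolation=cv2.INTER_CUBIC)); st()
E
python3 lid.py
```

```text
[-1.48  0.45  0.83  2.33  0.27  0.19 -2.57]
10.95 [0.4627 0.2309 0.1024] [[-0.886, 0.463, -0.002], [-0.033, -0.068, -0.997], [-0.462, -0.884, 0.076]] [ 0.7 -3.5 -3.7] 0.0216
side 905 slope [-0.078  0.016] c [0.6183 0.2192] [0.27  0.167] 89.7 z at c 0.1577
scene 2429 slope [-0.113  0.017] c [0.6209 0.2146] [0.268 0.169] 89.3 z at c 0.1592
11.05 [0.4635 0.2309 0.1025] [[-0.886, 0.463, -0.003], [-0.031, -0.066, -0.997], [-0.462, -0.884, 0.073]] [-1.2 -3.6 -2.5] 0.0213
```

View pics/s3.png

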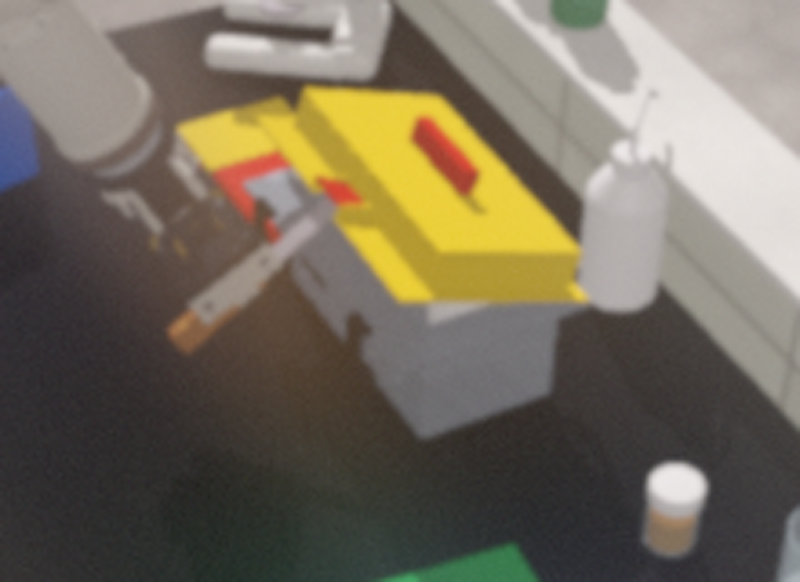

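The lid's front edge is sprung well up at (330,195), with the blade beneath it. The arm is at its j6/j7 limits, so I'll withdraw along the blade and then level off.

```bash
python3 -m handwheel '[{"jaw":1,"dx":-0.03,"dy":0,"dz":0.03,"rx":0,"ry":0,"rz":0},{"jaw":1,"dx":-0.025,"dy":0,"dz":-0.005,"rx":0,"ry":3,"rz":0},{"jaw":1,"dx":-0.02,"dy":0,"dz":0,"rx":0,"ry":5,"rz":0}]' && python3 -m handwheel '[{"jaw":1,"dx":-0.01,"dy":0,"dz":0.01,"rx":0,"ry":8,"rz":0},{"jaw":1,"dx":0,"dy":0,"dz":0.02,"rx":0,"ry":8,"rz":0},{"jaw":1,"dx":0,"dy":0,"dz":0.03,"rx":0,"ry":8,"rz":0},{"jaw":1,"dx":0,"dy":0,"dz":0.02,"rx":0,"ry":0,"rz":0},{"jaw":1,"dx":0,"dy":0,"dz":0,"rx":0,"ry":0,"rz":0}]'; python3 lid.py; python3 -c "
from h import *
print(np.round(bot.state()['joint_positions'],2))"
```

```text
time_s: 11.42
ee_pos: [0.3878, 0.2331, 0.1282]
ee_rot: [[-0.942, 0.335, 0.01], [-0.033, -0.063, -0.997], [-0.334, -0.94, 0.07]]
contact_force: [0.2, -1.3, -3.1]
gripper_width: 0.0214
time_s: 12.05
ee_pos: [0.3819, 0.232, 0.2097]
ee_rot: [[-0.997, -0.069, 0.032], [-0.028, -0.061, -0.998], [0.071, -0.996, 0.059]]
contact_force: [-0.0, -1.2, -2.0]
gripper_width: 0.0216
side 1845 slope [-0.081  0.001] c [0.6299 0.2176] [0.139 0.255] 1.7 z at c 0.1487
scene 4668 slope [-0.096 -0.002] c [0.6319 0.2182] [0.139 0.255] 1.1 z at c 0.1487
12.15 [0.3793 0.2318 0.208 ] [[-0.997, -0.073, 0.035], [-0.03, -0.064, -0.997], [0.075, -0.995, 0.062]] [-0.5 -0.6 -1.3] 0.0213
[-1.2   0.24  0.66  2.03 -0.15  1.03 -1.99]
```

The lid rests sprung on the tab noses with a 5° tilt. Next I'll level the tool and take the spatula back to its mat.

```bash
python3 -m handwheel '[{"jaw":1,"dx":0.01,"dy":-0.04,"dz":0,"rx":1.8,"ry":-2.1,"rz":0},{"jaw":1,"dx":0.01,"dy":-0.05,"dz":0,"rx":1.8,"ry":-2.1,"rz":0},{"jaw":1,"dx":0.01,"dy":-0.05,"dz":-0.02,"rx":0,"ry":0,"rz":0},{"jaw":1,"dx":0.01,"dy":-0.05,"dz":-0.02,"rx":0,"ry":0,"rz":0},{"jaw":1,"dx":0.01,"dy":-0.05,"dz":-0.02,"rx":0,"ry":0,"rz":0},{"jaw":1,"dx":0.01,"dy":-0.05,"dz":-0.02,"rx":0,"ry":0,"rz":0},{"jaw":1,"dx":0.01,"dy":-0.004,"dz":-0.02,"rx":0,"ry":0,"rz":0},{"jaw":1,"dx":0,"dy":0,"dz":0,"rx":0,"ry":0,"rz":0}]'; python3 -c "
from h import *
print(np.round(bot.state()['joint_positions'],2))"
```

```text
time_s: 13.15
ee_pos: [0.4474, -0.0623, 0.1065]
ee_rot: [[-0.999, -0.005, 0.032], [-0.032, -0.003, -0.999], [0.005, -1.0, 0.003]]
contact_force: [-0.6, 0.2, -1.6]
gripper_width: 0.0218
[-0.55  0.4   0.75  2.17 -0.41  0.72 -1.07]
```

```bash
python3 -m handwheel '[{"jaw":1,"dx":0.002,"dy":0,"dz":-0.04,"rx":0,"ry":0,"rz":0},{"jaw":1,"dx":0,"dy":0,"dz":-0.03,"rx":0,"ry":0,"rz":0},{"jaw":1,"dx":0,"dy":0,"dz":-0.012,"rx":0,"ry":0,"rz":0},{"jaw":1,"dx":0,"dy":0,"dz":-0.004,"rx":0,"ry":0,"rz":0},{"jaw":1,"dx":0,"dy":0,"dz":0,"rx":0,"ry":0,"rz":0}]' && python3 -m handwheel '[{"jaw":0,"dx":0,"dy":0,"dz":0,"rx":0,"ry":0,"rz":0},{"jaw":0,"dx":0,"dy":0,"dz":0,"rx":0,"ry":0,"rz":0},{"jaw":0,"dx":0,"dy":0,"dz":0,"rx":0,"ry":0,"rz":0},{"jaw":0,"dx":0,"dy":0,"dz":0.04,"rx":0,"ry":0,"rz":0},{"jaw":-0.3,"dx":0,"dy":0,"dz":0.06,"rx":0,"ry":0,"rz":0},{"jaw":-0.3,"dx":0,"dy":0,"dz":0.06,"rx":0,"ry":0,"rz":0},{"jaw":-0.3,"dx":0.02,"dy":0,"dz":0.06,"rx":0,"ry":0,"rz":0},{"jaw":-0.3,"dx":0.02,"dy":0,"dz":0,"rx":0,"ry":0,"rz":0}]'; python3 sp.py w6.png;  python3 lid.py
```

```text
time_s: 13.78
ee_pos: [0.4512, -0.0613, 0.023]
ee_rot: [[-0.999, -0.0, 0.034], [-0.034, -0.002, -0.999], [0.0, -1.0, 0.002]]
contact_force: [-0.3, 0.7, -0.1]
gripper_width: 0.0219
time_s: 14.78
ee_pos: [0.4948, -0.0618, 0.2468]
ee_rot: [[-0.999, 0.01, 0.034], [-0.034, 0.001, -0.999], [-0.01, -1.0, -0.0]]
contact_force: [0.7, -0.4, -0.8]
gripper_width: 0.0595
14.78 [ 0.4948 -0.0618  0.2468] [[-0.999, 0.01, 0.034], [-0.034, 0.001, -0.999], [-0.01, -1.0, -0.0]] [ 0.7 -0.4 -0.8] 0.0595
handle
1907 c [ 0.4327 -0.0611] wh [0.0971 0.0208] ang 2.1 x [0.384  0.4815] z 0.0214
blade
2017 c [ 0.5219 -0.0586] wh [0.0832 0.0196] ang 1.8 x [0.4806 0.5638] z 0.0139
mat
12683 c [ 0.4677 -0.0689] wh [0.0813 0.2064] ang 85.8 x [0.3674 0.5733] z 0.0035
side 530 slope [-0.082 -0.001] c [0.6309 0.2184] [0.131 0.262] 4.8 z at c 0.1483
scene 4680 slope [-0.094 -0.003] c [0.6307 0.2183] [0.137 0.255] 1.3 z at c 0.1488
14.93 [ 0.4913 -0.0616  0.2419] [[-0.999, -0.0, 0.034], [-0.034, -0.002, -0.999], [0.0, -1.0, 0.002]] [-0.5 -0.3 -0.9] 0.0598
```

The spatula is back on the mat, flat. Now I'll grip the lid's rib.

```bash
python3 -m handwheel '[{"jaw":-0.3,"dx":0.017,"dy":0.035,"dz":0,"rx":0,"ry":0,"rz":10},{"jaw":-0.3,"dx":0.018,"dy":0.035,"dz":0,"rx":0,"ry":0,"rz":10},{"jaw":-0.3,"dx":0.018,"dy":0.035,"dz":0,"rx":0,"ry":0,"rz":10},{"jaw":-0.3,"dx":0.018,"dy":0.035,"dz":0,"rx":0,"ry":0,"rz":10},{"jaw":-0.3,"dx":0.018,"dy":0.035,"dz":0,"rx":0,"ry":0,"rz":10},{"jaw":-0.3,"dx":0.017,"dy":0.035,"dz":0,"rx":0,"ry":0,"rz":10},{"jaw":-0.3,"dx":0.017,"dy":0.035,"dz":0,"rx":0,"ry":0,"rz":10},{"jaw":-0.3,"dx":0.017,"dy":0.035,"dz":0,"rx":0,"ry":0,"rz":10}]' && python3 -m handwheel '[{"jaw":-0.3,"dx":0,"dy":0,"dz":0,"rx":0,"ry":0,"rz":9.8},{"jaw":-0.3,"dx":0,"dy":0,"dz":0,"rx":0,"ry":5,"rz":0},{"jaw":-0.3,"dx":0,"dy":0,"dz":0,"rx":0,"ry":0,"rz":0}]'; python3 - <<'E'
from h import *
st(); print(np.round(bot.state()['joint_positions'],2))
c=cam('wrist','w7.png'); P,H=c['P'],c['hsv'].astype(int); z=P[...,2]
red=((H[...,0]<9)|(H[...,0]>172))&(H[...,1]>130)&(z>.16)&(z<.19)&(abs(P[...,0]-.63)<.05)&(abs(P[...,1]-.22)<.1); p=P[red]
if len(p)>10: r=cv2.minAreaRect(p[:,:2].astype(np.float32)); print(len(p),np.round(r[0],4),np.round(r[1],3),r[2],np.median(p[:,2]))
E
```

```text
time_s: 15.92
ee_pos: [0.6301, 0.2183, 0.2401]
ee_rot: [[-0.136, -0.001, 0.991], [-0.991, -0.003, -0.136], [0.003, -1.0, -0.001]]
contact_force: [0.9, 0.5, 0.4]
gripper_width: 0.0594
time_s: 16.3
ee_pos: [0.6309, 0.2166, 0.2398]
ee_rot: [[0.027, -0.087, 0.996], [-1.0, -0.003, 0.027], [0.001, -0.996, -0.087]]
contact_force: [0.0, -0.0, -0.4]
gripper_width: 0.0597
16.3 [0.6309 0.2166 0.2398] [[0.027, -0.087, 0.996], [-1.0, -0.003, 0.027], [0.001, -0.996, -0.087]] [ 0.  -0.  -0.4] 0.0597
[-0.63  0.58  0.42  1.44 -0.26  1.26 -0.15]
4420 [0.6317 0.2227] [0.016 0.087] 2.0745770931243896 0.17387833229067895
```

View pics/w7.png

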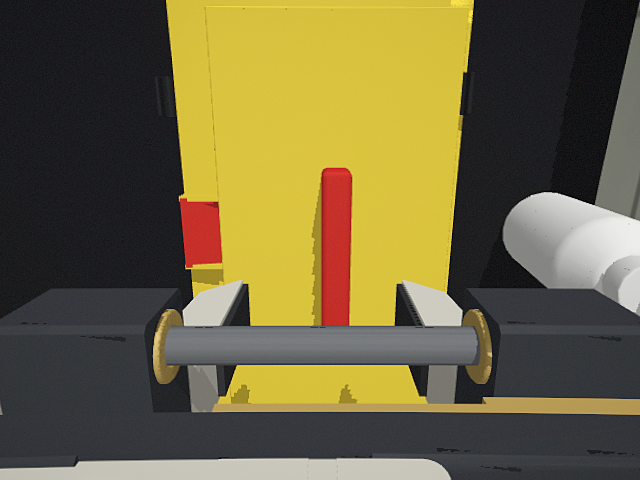

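The rib is centred between the jaws at (337,250), with its top at z 0.174. I'm descending and gripping.

```bash
python3 -m handwheel '[{"jaw":-0.3,"dx":0,"dy":0.001,"dz":-0.04,"rx":0,"ry":0,"rz":0},{"jaw":-0.3,"dx":0,"dy":0.001,"dz":-0.036,"rx":0,"ry":0,"rz":0},{"jaw":1,"dx":0,"dy":0,"dz":0,"rx":0,"ry":0,"rz":0},{"jaw":1,"dx":0,"dy":0,"dz":0,"rx":0,"ry":0,"rz":0},{"jaw":1,"dx":0,"dy":0,"dz":0,"rx":0,"ry":0,"rz":0},{"jaw":1,"dx":0,"dy":0,"dz":0,"rx":0,"ry":0,"rz":0},{"jaw":1,"dx":0,"dy":0,"dz":0,"rx":0,"ry":0,"rz":0},{"jaw":1,"dx":0,"dy":0,"dz":0,"rx":0,"ry":0,"rz":0}]' && python3 -m handwheel '[{"jaw":1,"dx":0,"dy":0,"dz":0.01,"rx":0,"ry":0,"rz":0},{"jaw":1,"dx":0,"dy":0,"dz":0.015,"rx":0,"ry":0,"rz":0},{"jaw":1,"dx":0,"dy":0,"dz":0.02,"rx":0,"ry":0,"rz":0},{"jaw":1,"dx":0,"dy":0,"dz":0.02,"rx":0,"ry":0,"rz":0},{"jaw":1,"dx":0,"dy":0,"dz":0,"rx":0,"ry":0,"rz":0}]'; python3 lid.py
```

```text
time_s: 17.35
ee_pos: [0.6312, 0.2203, 0.166]
ee_rot: [[0.03, -0.085, 0.996], [-1.0, -0.0, 0.03], [-0.002, -0.996, -0.085]]
contact_force: [0.3, -0.3, 1.0]
gripper_width: 0.0157
time_s: 17.98
ee_pos: [0.633, 0.2203, 0.2344]
ee_rot: [[0.029, -0.079, 0.996], [-1.0, 0.001, 0.03], [-0.004, -0.997, -0.079]]
contact_force: [-0.1, 0.2, -3.2]
gripper_width: 0.0159
side 3 slope [0.003 0.071] c [0.7051 0.0998] [0.02  0.009] 35.0 z at c 0.1729
scene 557 slope [-0.027 -0.005] c [0.6966 0.221 ] [0.276 0.038] 88.3 z at c 0.173
18.07 [0.6312 0.2202 0.2313] [[0.03, -0.084, 0.996], [-1.0, -0.0, 0.03], [-0.002, -0.996, -0.084]] [ 0.  -0.3 -3.9] 0.0158
```

```bash
python3 -m handwheel '[{"jaw":1,"dx":-0.01,"dy":0,"dz":0.03,"rx":0,"ry":-1.2,"rz":0},{"jaw":1,"dx":-0.03,"dy":0,"dz":0.01,"rx":0,"ry":-1.2,"rz":0},{"jaw":1,"dx":-0.04,"dy":0.01,"dz":0,"rx":0,"ry":-1.2,"rz":0},{"jaw":1,"dx":-0.04,"dy":0.01,"dz":0,"rx":0,"ry":-1.2,"rz":0},{"jaw":1,"dx":-0.04,"dy":0.01,"dz":0,"rx":0,"ry":0,"rz":0},{"jaw":1,"dx":-0.04,"dy":0.01,"dz":0,"rx":0,"ry":0,"rz":0},{"jaw":1,"dx":-0.03,"dy":0,"dz":0,"rx":0,"ry":0,"rz":0},{"jaw":1,"dx":0,"dy":0,"dz":0,"rx":0,"ry":0,"rz":0}]'; python3 - <<'E'
from h import *
print(np.round(bot.state()['joint_positions'],2)); import lid
lid.lid((.2,.6,.05,.45),'scene',(.2,.30)); lid.lid((.2,.6,.05,.45),'side',(.2,.30))
E
```

```text
time_s: 19.08
ee_pos: [0.3981, 0.2604, 0.2699]
ee_rot: [[0.033, -0.004, 0.999], [-0.999, -0.001, 0.033], [0.001, -1.0, -0.004]]
contact_force: [0.9, 0.0, -2.9]
gripper_width: 0.0163
[-1.    0.13  0.39  1.96 -0.06  1.07 -0.54]
scene 1070 slope [-0.145  0.033] c [0.3997 0.2584] [0.141 0.256] 1.1 z at c 0.2482
side 796 slope [0.128 0.046] c [0.3845 0.2571] [0.164 0.255] 1.9 z at c 0.2466
```

```bash
python3 -m handwheel '[{"jaw":1,"dx":0,"dy":0,"dz":-0.04,"rx":0,"ry":0,"rz":0},{"jaw":1,"dx":0,"dy":0,"dz":-0.05,"rx":0,"ry":0,"rz":0},{"jaw":1,"dx":0,"dy":0,"dz":-0.05,"rx":0,"ry":0,"rz":0},{"jaw":1,"dx":0,"dy":0,"dz":-0.04,"rx":0,"ry":0,"rz":0},{"jaw":1,"dx":0,"dy":0,"dz":-0.02,"rx":0,"ry":0,"rz":0},{"jaw":1,"dx":0,"dy":0,"dz":-0.01,"rx":0,"ry":0,"rz":0},{"jaw":1,"dx":0,"dy":0,"dz":0,"rx":0,"ry":0,"rz":0}]' && python3 -m handwheel '[{"jaw":1,"dx":0,"dy":0,"dz":-0.005,"rx":0,"ry":0,"rz":0},{"jaw":1,"dx":0,"dy":0,"dz":-0.003,"rx":0,"ry":0,"rz":0},{"jaw":1,"dx":0,"dy":0,"dz":0,"rx":0,"ry":0,"rz":0}]'
```

```text
time_s: 20.05
ee_pos: [0.4015, 0.2598, 0.0602]
ee_rot: [[0.029, -0.002, 1.0], [-1.0, -0.002, 0.029], [0.001, -1.0, -0.002]]
contact_force: [0.6, -0.0, -2.2]
gripper_width: 0.016
time_s: 20.42
ee_pos: [0.4017, 0.2607, 0.0544]
ee_rot: [[0.03, -0.0, 1.0], [-1.0, 0.001, 0.03], [-0.001, -1.0, -0.0]]
contact_force: [-3.1, -2.9, 10.6]
gripper_width: 0.0157
```

Contact with the bench. I'm releasing the lid and going to look into the tub.

```bash
python3 -m handwheel '[{"jaw":-0.2,"dx":0,"dy":0,"dz":0,"rx":0,"ry":0,"rz":0},{"jaw":-0.2,"dx":0,"dy":0,"dz":0,"rx":0,"ry":0,"rz":0},{"jaw":-0.2,"dx":0,"dy":0,"dz":0,"rx":0,"ry":0,"rz":0},{"jaw":-0.2,"dx":0,"dy":0,"dz":0,"rx":0,"ry":0,"rz":0},{"jaw":-0.2,"dx":0,"dy":0,"dz":0.05,"rx":0,"ry":0,"rz":0},{"jaw":-0.2,"dx":0,"dy":0,"dz":0.06,"rx":0,"ry":0,"rz":0},{"jaw":-0.2,"dx":0,"dy":-0.03,"dz":0.06,"rx":0,"ry":0,"rz":0},{"jaw":-0.2,"dx":0.04,"dy":-0.04,"dz":0.06,"rx":0,"ry":0,"rz":0}]' && python3 -m handwheel '[{"jaw":-0.2,"dx":0.06,"dy":-0.05,"dz":0.04,"rx":0,"ry":0,"rz":0},{"jaw":-0.2,"dx":0.06,"dy":-0.05,"dz":0.04,"rx":0,"ry":0,"rz":0},{"jaw":-0.2,"dx":0.05,"dy":-0.03,"dz":0.04,"rx":0,"ry":0,"rz":0},{"jaw":-0.2,"dx":0,"dy":0,"dz":0,"rx":0,"ry":0,"rz":0}]'; python3 - <<'E'
from h import *
st(); c=cam('wrist','w8.png'); np.savez('/tmp/w8',P=c['P'],hsv=c['hsv'])
import lid; lid.lid((.2,.6,.05,.45),'scene',(.02,.07)); lid.lid((.2,.6,.05,.45),'side',(.02,.07))
E
```

```text
time_s: 21.42
ee_pos: [0.4301, 0.2023, 0.2661]
ee_rot: [[0.033, -0.002, 0.999], [-0.999, 0.001, 0.033], [-0.001, -1.0, -0.002]]
contact_force: [2.2, 1.6, 0.0]
gripper_width: 0.0546
time_s: 21.92
ee_pos: [0.5649, 0.1005, 0.3591]
ee_rot: [[0.023, 0.005, 1.0], [-1.0, -0.002, 0.023], [0.002, -1.0, 0.005]]
contact_force: [-0.3, -0.1, -0.4]
gripper_width: 0.055
21.93 [0.5649 0.1005 0.3591] [[0.023, 0.005, 1.0], [-1.0, -0.002, 0.023], [0.002, -1.0, 0.005]] [-0.3 -0.1 -0.4] 0.055
scene 2620 slope [0.004 0.001] c [0.4017 0.2575] [0.141 0.254] 2.1 z at c 0.0368
side 2289 slope [0.    0.003] c [0.402  0.2585] [0.137 0.258] 1.7 z at c 0.0371
```

View pics/w8.png

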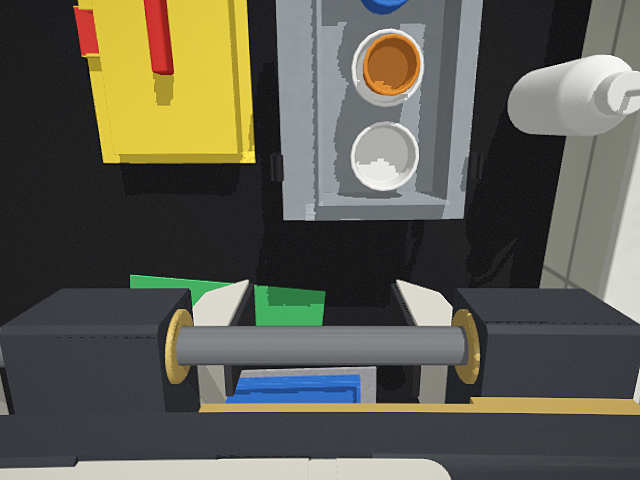

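The lid lies flat. In the tub, the near stack is a single white cup (385,157), the middle is an orange cup in a white one (390,65), and the far stack has a blue cup at the frame's top edge. I'll shift to see the far one.

```bash
python3 -m handwheel '[{"jaw":-0.2,"dx":0.03,"dy":0.05,"dz":0,"rx":0,"ry":0,"rz":0},{"jaw":-0.2,"dx":0.03,"dy":0.05,"dz":0,"rx":0,"ry":0,"rz":0},{"jaw":-0.2,"dx":0,"dy":0,"dz":0,"rx":0,"ry":0,"rz":0}]'; python3 - <<'E'
from h import *
st(); c=cam('wrist','w9.png'); P,H=c['P'],c['hsv'].astype(int); z=P[...,2]
ins=(P[...,0]>.56)&(P[...,0]<.68)&(P[...,1]>.10)&(P[...,1]<.335)&(z>.06)
cols={'blue':(H[...,0]>105)&(H[...,0]<125)&(H[...,1]>130),'orange':(H[...,0]>4)&(H[...,0]<18)&(H[...,1]>130),'white':(H[...,1]<25)&(H[...,2]>190)}
for n,m in cols.items():
    k,l,s,_=cv2.connectedComponentsWithStats((m&ins).astype(np.uint8))
    for i in range(1,k):
        if s[i,4]<60: continue
        p=P[l==i]; zt=np.percentile(p[:,2],98); q=p[p[:,2]>zt-.006]; (cc,rr)=cv2.minEnclosingCircle(q[:,:2].astype(np.float32))
        print(n,s[i,4],'pix',s[i,:4],'ztop',round(zt,4),'zmin',round(np.percentile(p[:,2],2),4),'circle',np.round(cc,4),round(rr,4))
E
```

```text
time_s: 22.45
ee_pos: [0.6191, 0.2121, 0.3528]
ee_rot: [[0.04, -0.006, 0.999], [-0.999, 0.0, 0.04], [-0.0, -1.0, -0.006]]
contact_force: [-0.8, 0.1, 0.2]
gripper_width: 0.0547
22.45 [0.6191 0.2121 0.3528] [[0.04, -0.006, 0.999], [-0.999, 0.0, 0.04], [-0.0, -1.0, -0.006]] [-0.8  0.1  0.2] 0.0547
blue 3176 pix [296  77  63  66] ztop 0.1123 zmin 0.0858 circle [0.6178 0.2963] 0.0278
orange 2163 pix [300 172  53  53] ztop 0.1342 zmin 0.1079 circle [0.6199 0.2205] 0.0237
white 505 pix [293 161  67  63] ztop 0.1128 zmin 0.0649 circle [0.6204 0.2204] 0.0316
white 1608 pix [294 240  64  61] ztop 0.1124 zmin 0.086 circle [0.6226 0.1446] 0.0319
white 1523 pix [193 280  55  46] ztop 0.3812 zmin 0.3461 circle [0.5825 0.2226] 0.0062
white 1521 pix [397 280  55  46] ztop 0.3807 zmin 0.3459 circle [0.6541 0.2254] 0.0059
white 8175 pix [  0 459 450  21] ztop 0.4549 zmin 0.4499 circle [0.6043 0.2364] 0.0316
```

View pics/w9.png

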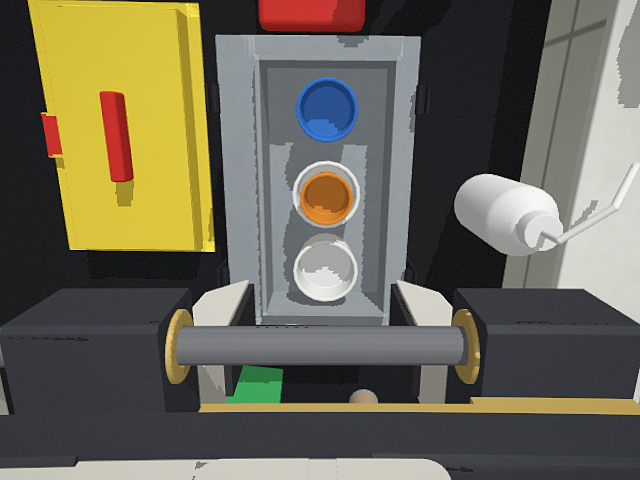

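There are four cups: blue at (328,110), orange nested in white at (326,195), and a single white at (325,270). Their rim heights (0.112, 0.134, 0.112) match the sizes given. I'm taking the orange first.

```bash
python3 -m handwheel '[{"jaw":-0.5,"dx":0.001,"dy":0.0084,"dz":-0.05,"rx":0,"ry":0,"rz":0},{"jaw":-0.5,"dx":0,"dy":0,"dz":-0.06,"rx":0,"ry":0,"rz":0},{"jaw":-0.5,"dx":0,"dy":0,"dz":-0.06,"rx":0,"ry":0,"rz":0},{"jaw":-0.5,"dx":0,"dy":0,"dz":-0.03,"rx":0,"ry":0,"rz":0},{"jaw":-0.5,"dx":0,"dy":0,"dz":0,"rx":0,"ry":0,"rz":0}]'
```

```text
time_s: 23.12
ee_pos: [0.6185, 0.2113, 0.1536]
ee_rot: [[0.029, -0.008, 1.0], [-1.0, -0.003, 0.029], [0.003, -1.0, -0.008]]
contact_force: [-0.1, 0.2, 0.2]
gripper_width: 0.0688
```

```bash
python3 -m handwheel '[{"jaw":-0.5,"dx":0.0015,"dy":0.009,"dz":0,"rx":0,"ry":0,"rz":0},{"jaw":-0.5,"dx":0,"dy":0,"dz":-0.015,"rx":0,"ry":0,"rz":0},{"jaw":-0.5,"dx":0,"dy":0,"dz":-0.0115,"rx":0,"ry":0,"rz":0},{"jaw":1,"dx":0,"dy":0,"dz":0,"rx":0,"ry":0,"rz":0},{"jaw":1,"dx":0,"dy":0,"dz":0,"rx":0,"ry":0,"rz":0},{"jaw":1,"dx":0,"dy":0,"dz":0,"rx":0,"ry":0,"rz":0},{"jaw":1,"dx":0,"dy":0,"dz":0,"rx":0,"ry":0,"rz":0},{"jaw":1,"dx":0,"dy":0,"dz":0,"rx":0,"ry":0,"rz":0}]' && python3 -m handwheel '[{"jaw":1,"dx":0,"dy":0,"dz":0.015,"rx":0,"ry":0,"rz":0},{"jaw":1,"dx":0,"dy":0,"dz":0.03,"rx":0,"ry":0,"rz":0},{"jaw":1,"dx":0,"dy":0,"dz":0.04,"rx":0,"ry":0,"rz":0},{"jaw":1,"dx":0,"dy":0,"dz":0,"rx":0,"ry":0,"rz":0}]'
```

```text
time_s: 24.12
ee_pos: [0.6237, 0.2217, 0.1302]
ee_rot: [[0.03, -0.001, 1.0], [-1.0, -0.0, 0.03], [0.0, -1.0, -0.001]]
contact_force: [0.3, -0.2, 0.3]
gripper_width: 0.0464
time_s: 24.62
ee_pos: [0.6263, 0.2221, 0.2201]
ee_rot: [[0.029, 0.006, 1.0], [-1.0, 0.003, 0.029], [-0.002, -1.0, 0.006]]
contact_force: [0.4, -0.0, -0.1]
gripper_width: 0.0465
```

```bash
python3 -m handwheel '[{"jaw":1,"dx":-0.01,"dy":-0.05,"dz":0.02,"rx":0,"ry":0,"rz":0},{"jaw":1,"dx":-0.01,"dy":-0.06,"dz":0.01,"rx":0,"ry":0,"rz":0},{"jaw":1,"dx":-0.01,"dy":-0.06,"dz":0,"rx":0,"ry":0,"rz":0},{"jaw":1,"dx":-0.01,"dy":-0.06,"dz":0,"rx":0,"ry":0,"rz":0},{"jaw":1,"dx":-0.01,"dy":-0.06,"dz":0,"rx":0,"ry":0,"rz":0},{"jaw":1,"dx":-0.01,"dy":-0.06,"dz":0,"rx":0,"ry":0,"rz":0},{"jaw":1,"dx":-0.01,"dy":-0.06,"dz":0,"rx":0,"ry":0,"rz":0},{"jaw":1,"dx":-0.01,"dy":-0.06,"dz":0,"rx":0,"ry":0,"rz":0}]'
python3 - <<'E'
import numpy as np, cv2
for n in('scene','side'):
    d=np.load('/tmp/'+n+'.npz');P=d['P'];H=d['hsv'].astype(int);z=P[...,2]
    b=(P[...,0]>.38)&(P[...,0]<.66)&(P[...,1]>-.46)&(P[...,1]<-.14)&(z>.0035)&(z<.03)
    for nm,m in dict(blue=(H[...,0]>100)&(H[...,0]<125)&(H[...,1]>90),orange=(H[...,0]>4)&(H[...,0]<18)&(H[...,1]>120),white=(H[...,1]<28)&(H[...,2]>150)).items():
        k,l,s,_=cv2.connectedComponentsWithStats(cv2.morphologyEx((m&b).astype(np.uint8),cv2.MORPH_OPEN,np.ones((3,3))))
        p=P[l==1+np.argmax(s[1:,4])]; r=cv2.minAreaRect(p[:,:2].astype(np.float32)); print(n,nm,len(p),np.round(r[0],4),np.round(r[1],3),round(r[2],1))
E
```

```text
time_s: 25.62
ee_pos: [0.5428, -0.2498, 0.245]
ee_rot: [[0.03, -0.001, 1.0], [-1.0, -0.0, 0.03], [0.0, -1.0, -0.001]]
contact_force: [1.5, 0.5, 0.1]
gripper_width: 0.0462
scene blue 2653 [ 0.5091 -0.2029] [0.24  0.085] 3.1
scene orange 3119 [ 0.5235 -0.3735] [0.229 0.082] 3.1
scene white 2916 [ 0.5134 -0.2881] [0.244 0.085] 2.7
side blue 2173 [ 0.5135 -0.2034] [0.227 0.084] 3.2
side orange 2476 [ 0.5218 -0.375 ] [0.226 0.083] 3.6
side white 2593 [ 0.5234 -0.2854] [0.239 0.09 ] 3.1
```

```bash
python3 -m handwheel '[{"jaw":1,"dx":-0.01,"dy":-0.06,"dz":0,"rx":0,"ry":0,"rz":0},{"jaw":1,"dx":-0.01,"dy":-0.06,"dz":0,"rx":0,"ry":0,"rz":0},{"jaw":1,"dx":0,"dy":-0.004,"dz":-0.04,"rx":0,"ry":0,"rz":0},{"jaw":1,"dx":0,"dy":0,"dz":-0.05,"rx":0,"ry":0,"rz":0},{"jaw":1,"dx":0,"dy":0,"dz":-0.05,"rx":0,"ry":0,"rz":0},{"jaw":1,"dx":0,"dy":0,"dz":-0.035,"rx":0,"ry":0,"rz":0},{"jaw":1,"dx":0,"dy":0,"dz":-0.01,"rx":0,"ry":0,"rz":0},{"jaw":1,"dx":0,"dy":0,"dz":0,"rx":0,"ry":0,"rz":0}]'
```

```text
time_s: 26.62
ee_pos: [0.5233, -0.3724, 0.06]
ee_rot: [[0.03, -0.002, 1.0], [-1.0, -0.001, 0.03], [0.0, -1.0, -0.002]]
contact_force: [0.7, -0.7, 0.7]
gripper_width: 0.0463
```

```bash
python3 -m handwheel '[{"jaw":1,"dx":0,"dy":-0.001,"dz":-0.005,"rx":0,"ry":0,"rz":0},{"jaw":1,"dx":0,"dy":0,"dz":-0.004,"rx":0,"ry":0,"rz":0},{"jaw":1,"dx":0,"dy":0,"dz":0,"rx":0,"ry":0,"rz":0}]' && python3 -m handwheel '[{"jaw":-0.5,"dx":0,"dy":0,"dz":0,"rx":0,"ry":0,"rz":0},{"jaw":-0.5,"dx":0,"dy":0,"dz":0,"rx":0,"ry":0,"rz":0},{"jaw":-0.5,"dx":0,"dy":0,"dz":0,"rx":0,"ry":0,"rz":0},{"jaw":-0.5,"dx":0,"dy":0,"dz":0.03,"rx":0,"ry":0,"rz":0},{"jaw":-0.5,"dx":0,"dy":0,"dz":0.06,"rx":0,"ry":0,"rz":0},{"jaw":-0.5,"dx":0,"dy":0,"dz":0.06,"rx":0,"ry":0,"rz":0},{"jaw":-0.5,"dx":0.01,"dy":0.04,"dz":0.04,"rx":0,"ry":0,"rz":0}]'
```

```text
time_s: 27.0
ee_pos: [0.5237, -0.3733, 0.0513]
ee_rot: [[0.03, -0.001, 1.0], [-1.0, -0.001, 0.03], [0.001, -1.0, -0.001]]
contact_force: [-0.1, -0.5, -0.8]
gripper_width: 0.0466
time_s: 27.88
ee_pos: [0.5322, -0.3379, 0.2447]
ee_rot: [[0.023, 0.001, 1.0], [-1.0, -0.005, 0.023], [0.005, -1.0, 0.001]]
contact_force: [1.0, 0.0, 0.5]
gripper_width: 0.0689
```

Orange is placed. Next is the single white cup.

```bash
python3 -m handwheel '[{"jaw":-0.52,"dx":0.01,"dy":0.06,"dz":0,"rx":0,"ry":0,"rz":0},{"jaw":-0.52,"dx":0.01,"dy":0.06,"dz":0,"rx":0,"ry":0,"rz":0},{"jaw":-0.52,"dx":0.01,"dy":0.06,"dz":0,"rx":0,"ry":0,"rz":0},{"jaw":-0.52,"dx":0.01,"dy":0.06,"dz":0,"rx":0,"ry":0,"rz":0},{"jaw":-0.52,"dx":0.01,"dy":0.06,"dz":0,"rx":0,"ry":0,"rz":0},{"jaw":-0.52,"dx":0.01,"dy":0.06,"dz":0,"rx":0,"ry":0,"rz":0},{"jaw":-0.52,"dx":0.01,"dy":0.06,"dz":0,"rx":0,"ry":0,"rz":0},{"jaw":-0.52,"dx":0.018,"dy":0.057,"dz":0,"rx":0,"ry":0,"rz":0}]' && python3 -m handwheel '[{"jaw":-0.52,"dx":0,"dy":0,"dz":-0.05,"rx":0,"ry":0,"rz":0},{"jaw":-0.52,"dx":0,"dy":0,"dz":-0.05,"rx":0,"ry":0,"rz":0},{"jaw":-0.52,"dx":0,"dy":0,"dz":0,"rx":0,"ry":0,"rz":0},{"jaw":-0.52,"dx":0,"dy":0,"dz":0,"rx":0,"ry":0,"rz":0}]'
```

```text
time_s: 28.88
ee_pos: [0.6213, 0.1459, 0.2412]
ee_rot: [[0.03, -0.001, 1.0], [-1.0, 0.0, 0.03], [-0.0, -1.0, -0.001]]
contact_force: [1.8, -0.5, 0.5]
gripper_width: 0.0697
time_s: 29.38
ee_pos: [0.6226, 0.1433, 0.1426]
ee_rot: [[0.029, 0.001, 1.0], [-1.0, -0.0, 0.029], [0.0, -1.0, 0.001]]
contact_force: [0.5, -0.3, 0.3]
gripper_width: 0.0697
```

```bash
python3 -m handwheel '[{"jaw":-0.52,"dx":0,"dy":0.001,"dz":-0.016,"rx":0,"ry":0,"rz":0},{"jaw":-0.52,"dx":0,"dy":0,"dz":-0.012,"rx":0,"ry":0,"rz":0},{"jaw":-0.52,"dx":0,"dy":0,"dz":-0.0076,"rx":0,"ry":0,"rz":0},{"jaw":-0.52,"dx":0,"dy":0,"dz":0,"rx":0,"ry":0,"rz":0}]' && python3 -m handwheel '[{"jaw":1,"dx":0,"dy":0,"dz":0,"rx":0,"ry":0,"rz":0},{"jaw":1,"dx":0,"dy":0,"dz":0,"rx":0,"ry":0,"rz":0},{"jaw":1,"dx":0,"dy":0,"dz":0,"rx":0,"ry":0,"rz":0},{"jaw":1,"dx":0,"dy":0,"dz":0,"rx":0,"ry":0,"rz":0}]'
```

```text
time_s: 29.88
ee_pos: [0.6208, 0.1445, 0.1044]
ee_rot: [[0.03, -0.003, 1.0], [-1.0, -0.001, 0.03], [0.001, -1.0, -0.003]]
contact_force: [-0.4, -0.7, 0.7]
gripper_width: 0.0699
time_s: 30.38
ee_pos: [0.6216, 0.1447, 0.1056]
ee_rot: [[0.03, -0.001, 1.0], [-1.0, -0.0, 0.03], [0.0, -1.0, -0.001]]
contact_force: [1.2, 0.5, 0.7]
gripper_width: 0.0613
```

```bash
python3 -m handwheel '[{"jaw":1,"dx":0,"dy":0,"dz":0.025,"rx":0,"ry":0,"rz":0},{"jaw":1,"dx":0,"dy":0,"dz":0.05,"rx":0,"ry":0,"rz":0},{"jaw":1,"dx":0,"dy":-0.02,"dz":0.06,"rx":0,"ry":0,"rz":0},{"jaw":1,"dx":-0.008,"dy":-0.05,"dz":0,"rx":0,"ry":0,"rz":0},{"jaw":1,"dx":-0.008,"dy":-0.06,"dz":0,"rx":0,"ry":0,"rz":0},{"jaw":1,"dx":-0.008,"dy":-0.06,"dz":0,"rx":0,"ry":0,"rz":0},{"jaw":1,"dx":-0.008,"dy":-0.06,"dz":0,"rx":0,"ry":0,"rz":0},{"jaw":1,"dx":-0.008,"dy":-0.06,"dz":0,"rx":0,"ry":0,"rz":0}]' && python3 -m handwheel '[{"jaw":1,"dx":-0.008,"dy":-0.06,"dz":0,"rx":0,"ry":0,"rz":0},{"jaw":1,"dx":0,"dy":-0.06,"dz":0,"rx":0,"ry":0,"rz":0},{"jaw":1,"dx":0,"dy":0,"dz":-0.05,"rx":0,"ry":0,"rz":0},{"jaw":1,"dx":0,"dy":0,"dz":-0.06,"rx":0,"ry":0,"rz":0},{"jaw":1,"dx":0,"dy":0,"dz":-0.05,"rx":0,"ry":0,"rz":0},{"jaw":1,"dx":0,"dy":0,"dz":-0.012,"rx":0,"ry":0,"rz":0},{"jaw":1,"dx":0,"dy":0,"dz":0,"rx":0,"ry":0,"rz":0}]'
```

```text
time_s: 31.38
ee_pos: [0.581, -0.1668, 0.2398]
ee_rot: [[0.03, -0.001, 1.0], [-1.0, -0.0, 0.03], [0.0, -1.0, -0.001]]
contact_force: [-0.0, -0.4, -0.4]
gripper_width: 0.0615
time_s: 32.25
ee_pos: [0.5735, -0.2854, 0.0679]
ee_rot: [[0.03, -0.002, 1.0], [-1.0, -0.001, 0.03], [0.001, -1.0, -0.002]]
contact_force: [0.3, 0.4, 0.6]
gripper_width: 0.0616
```

```bash
python3 -m handwheel '[{"jaw":1,"dx":0,"dy":-0.001,"dz":-0.01,"rx":0,"ry":0,"rz":0},{"jaw":1,"dx":0,"dy":0,"dz":-0.006,"rx":0,"ry":0,"rz":0},{"jaw":1,"dx":0,"dy":0,"dz":-0.004,"rx":0,"ry":0,"rz":0},{"jaw":1,"dx":0,"dy":0,"dz":0,"rx":0,"ry":0,"rz":0}]' && python3 -m handwheel '[{"jaw":-0.6,"dx":0,"dy":0,"dz":0,"rx":0,"ry":0,"rz":0},{"jaw":-0.6,"dx":0,"dy":0,"dz":0,"rx":0,"ry":0,"rz":0},{"jaw":-0.6,"dx":0,"dy":0,"dz":0,"rx":0,"ry":0,"rz":0},{"jaw":-0.6,"dx":0,"dy":0,"dz":0.03,"rx":0,"ry":0,"rz":0},{"jaw":-0.52,"dx":0,"dy":0,"dz":0.06,"rx":0,"ry":0,"rz":0},{"jaw":-0.52,"dx":0,"dy":0.02,"dz":0.06,"rx":0,"ry":0,"rz":0},{"jaw":-0.52,"dx":0,"dy":0.05,"dz":0.04,"rx":0,"ry":0,"rz":0}]' && python3 -m handwheel '[{"jaw":-0.52,"dx":0.007,"dy":0.06,"dz":0,"rx":0,"ry":0,"rz":0},{"jaw":-0.52,"dx":0.007,"dy":0.06,"dz":0,"rx":0,"ry":0,"rz":0},{"jaw":-0.52,"dx":0.007,"dy":0.06,"dz":0,"rx":0,"ry":0,"rz":0},{"jaw":-0.52,"dx":0.007,"dy":0.06,"dz":0,"rx":0,"ry":0,"rz":0},{"jaw":-0.52,"dx":0.007,"dy":0.06,"dz":0,"rx":0,"ry":0,"rz":0},{"jaw":-0.52,"dx":0.007,"dy":0.06,"dz":0,"rx":0,"ry":0,"rz":0},{"jaw":-0.52,"dx":0.005,"dy":0.06,"dz":0,"rx":0,"ry":0,"rz":0},{"jaw":-0.52,"dx":0,"dy":0.016,"dz":0,"rx":0,"ry":0,"rz":0}]'; python3 - <<'E'
from h import *
st(); c=cam('scene'); P,H=c['P'],c['hsv'].astype(int); z=P[...,2]
for n,m in {'orange':(H[...,0]>4)&(H[...,0]<18)&(H[...,1]>120),'white':(H[...,1]<28)&(H[...,2]>150)}.items():
    p=P[m&(z>.047)&(z<.07)&(P[...,1]<-.2)&(P[...,1]>-.45)&(P[...,0]>.4)&(P[...,0]<.66)]
    if len(p)>5: print(n,len(p),cv2.minEnclosingCircle(p[:,:2].astype(np.float32)),np.percentile(p[:,2],[50,95]))
E
```

```text
time_s: 32.75
ee_pos: [0.5739, -0.2862, 0.0485]
ee_rot: [[0.03, -0.0, 1.0], [-1.0, -0.001, 0.03], [0.001, -1.0, -0.0]]
contact_force: [-1.3, 1.9, 3.8]
gripper_width: 0.0613
time_s: 33.62
ee_pos: [0.5736, -0.2206, 0.2393]
ee_rot: [[0.024, 0.002, 1.0], [-1.0, -0.004, 0.024], [0.004, -1.0, 0.002]]
contact_force: [0.8, 0.3, 0.0]
gripper_width: 0.0698
time_s: 34.62
ee_pos: [0.6192, 0.2252, 0.235]
ee_rot: [[0.038, -0.003, 0.999], [-0.999, 0.002, 0.038], [-0.002, -1.0, -0.003]]
contact_force: [-0.5, -0.8, 0.2]
gripper_width: 0.0699
34.62 [0.6192 0.2252 0.235 ] [[0.038, -0.003, 0.999], [-0.999, 0.002, 0.038], [-0.002, -1.0, -0.003]] [-0.5 -0.8  0.2] 0.0699
orange 155 ((0.5255623459815979, -0.37602436542510986), 0.02643735148012638) [0.05207131 0.05623567]
white 199 ((0.5765842199325562, -0.28859126567840576), 0.033065393567085266) [0.05228893 0.05551738]
```

```bash
python3 -m handwheel '[{"jaw":-0.52,"dx":0,"dy":-0.05,"dz":0.02,"rx":0,"ry":0,"rz":0},{"jaw":-0.52,"dx":0,"dy":-0.05,"dz":0.02,"rx":0,"ry":0,"rz":0},{"jaw":-0.52,"dx":0,"dy":0,"dz":0,"rx":0,"ry":0,"rz":0}]'; python3 - <<'E'
from h import *
st()
for cn in('wrist','scene'):
  c=cam(cn); P,H=c['P'],c['hsv'].astype(int); z=P[...,2]
  for n,m in {'blue':(H[...,0]>105)&(H[...,0]<125)&(H[...,1]>110),'white':(H[...,1]<28)&(H[...,2]>150)}.items():
    p=P[m&(z>.102)&(z<.116)&(P[...,1]<.33)&(P[...,1]>.17)&(P[...,0]>.57)&(P[...,0]<.67)]
    if len(p)>5: print(cn,n,len(p),cv2.minEnclosingCircle(p[:,:2].astype(np.float32)),np.percentile(p[:,2],[50,95]))
E
```

```text
time_s: 35.05
ee_pos: [0.6219, 0.1091, 0.2787]
ee_rot: [[0.018, 0.003, 1.0], [-1.0, -0.003, 0.018], [0.003, -1.0, 0.003]]
contact_force: [0.3, -0.4, 0.8]
gripper_width: 0.0697
35.05 [0.6219 0.1091 0.2787] [[0.018, 0.003, 1.0], [-1.0, -0.003, 0.018], [0.003, -1.0, 0.003]] [ 0.3 -0.4  0.8] 0.0697
wrist white 1553 ((0.620236873626709, 0.22022993862628937), 0.03210553154349327) [0.11106442 0.1124879 ]
scene blue 172 ((0.619775116443634, 0.29284897446632385), 0.029858144000172615) [0.10771205 0.11225356]
scene white 190 ((0.6221079230308533, 0.2166329026222229), 0.03369404375553131) [0.10812677 0.1122319 ]
```

```bash
python3 -m handwheel '[{"jaw":-0.52,"dx":0,"dy":0.05,"dz":0,"rx":0,"ry":0,"rz":0},{"jaw":-0.52,"dx":0,"dy":0.05,"dz":-0.03,"rx":0,"ry":0,"rz":0},{"jaw":-0.52,"dx":0,"dy":0,"dz":-0.06,"rx":0,"ry":0,"rz":0},{"jaw":-0.52,"dx":0,"dy":0,"dz":-0.04,"rx":0,"ry":0,"rz":0},{"jaw":-0.52,"dx":0,"dy":0,"dz":0,"rx":0,"ry":0,"rz":0},{"jaw":-0.52,"dx":0,"dy":0,"dz":0,"rx":0,"ry":0,"rz":0}]'
```

```text
time_s: 35.9
ee_pos: [0.6213, 0.2188, 0.1472]
ee_rot: [[0.03, 0.0, 1.0], [-1.0, -0.0, 0.03], [0.0, -1.0, 0.0]]
contact_force: [-0.0, 0.0, 0.6]
gripper_width: 0.0699
```

```bash
python3 -m handwheel '[{"jaw":-0.52,"dx":-0.001,"dy":0.001,"dz":-0.02,"rx":0,"ry":0,"rz":0},{"jaw":-0.52,"dx":0,"dy":0,"dz":-0.012,"rx":0,"ry":0,"rz":0},{"jaw":-0.52,"dx":0,"dy":0,"dz":-0.0085,"rx":0,"ry":0,"rz":0},{"jaw":-0.52,"dx":0,"dy":0,"dz":0,"rx":0,"ry":0,"rz":0}]' && python3 -m handwheel '[{"jaw":1,"dx":0,"dy":0,"dz":0,"rx":0,"ry":0,"rz":0},{"jaw":1,"dx":0,"dy":0,"dz":0,"rx":0,"ry":0,"rz":0},{"jaw":1,"dx":0,"dy":0,"dz":0,"rx":0,"ry":0,"rz":0},{"jaw":1,"dx":0,"dy":0,"dz":0,"rx":0,"ry":0,"rz":0}]'
```

```text
time_s: 36.4
ee_pos: [0.6188, 0.2192, 0.1044]
ee_rot: [[0.03, -0.003, 1.0], [-1.0, -0.001, 0.03], [0.001, -1.0, -0.003]]
contact_force: [0.3, -0.1, 0.7]
gripper_width: 0.07
time_s: 36.9
ee_pos: [0.6195, 0.2195, 0.1056]
ee_rot: [[0.03, -0.001, 1.0], [-1.0, -0.0, 0.03], [0.0, -1.0, -0.001]]
contact_force: [0.2, -0.1, -0.1]
gripper_width: 0.0628
```

```bash
python3 -m handwheel '[{"jaw":1,"dx":0,"dy":0,"dz":0.025,"rx":0,"ry":0,"rz":0},{"jaw":1,"dx":0,"dy":0,"dz":0.05,"rx":0,"ry":0,"rz":0},{"jaw":1,"dx":0,"dy":-0.02,"dz":0.06,"rx":0,"ry":0,"rz":0},{"jaw":1,"dx":-0.019,"dy":-0.06,"dz":0,"rx":0,"ry":0,"rz":0},{"jaw":1,"dx":-0.019,"dy":-0.06,"dz":0,"rx":0,"ry":0,"rz":0},{"jaw":1,"dx":-0.019,"dy":-0.06,"dz":0,"rx":0,"ry":0,"rz":0},{"jaw":1,"dx":-0.019,"dy":-0.06,"dz":0,"rx":0,"ry":0,"rz":0},{"jaw":1,"dx":-0.019,"dy":-0.06,"dz":0,"rx":0,"ry":0,"rz":0}]' && python3 -m handwheel '[{"jaw":1,"dx":-0.019,"dy":-0.06,"dz":0,"rx":0,"ry":0,"rz":0},{"jaw":1,"dx":-0.019,"dy":-0.06,"dz":0,"rx":0,"ry":0,"rz":0},{"jaw":1,"dx":-0.019,"dy":-0.06,"dz":0,"rx":0,"ry":0,"rz":0},{"jaw":1,"dx":-0.0045,"dy":-0.0115,"dz":-0.05,"rx":0,"ry":0,"rz":0},{"jaw":1,"dx":0,"dy":0,"dz":-0.06,"rx":0,"ry":0,"rz":0},{"jaw":1,"dx":0,"dy":0,"dz":-0.05,"rx":0,"ry":0,"rz":0},{"jaw":1,"dx":0,"dy":0,"dz":-0.012,"rx":0,"ry":0,"rz":0},{"jaw":1,"dx":0,"dy":0,"dz":0,"rx":0,"ry":0,"rz":0}]'
```

```text
time_s: 37.9
ee_pos: [0.5243, -0.1, 0.2401]
ee_rot: [[0.03, -0.0, 1.0], [-1.0, -0.0, 0.03], [0.0, -1.0, -0.0]]
contact_force: [1.4, -0.9, -1.1]
gripper_width: 0.0628
time_s: 38.9
ee_pos: [0.4641, -0.2888, 0.0681]
ee_rot: [[0.03, -0.002, 1.0], [-1.0, -0.001, 0.03], [0.001, -1.0, -0.002]]
contact_force: [0.1, 0.0, 0.4]
gripper_width: 0.0627
```

```bash
python3 -m handwheel '[{"jaw":1,"dx":0,"dy":-0.002,"dz":-0.01,"rx":0,"ry":0,"rz":0},{"jaw":1,"dx":0,"dy":0,"dz":-0.006,"rx":0,"ry":0,"rz":0},{"jaw":1,"dx":0,"dy":0,"dz":-0.004,"rx":0,"ry":0,"rz":0},{"jaw":1,"dx":0,"dy":0,"dz":0,"rx":0,"ry":0,"rz":0}]' && python3 -m handwheel '[{"jaw":-0.6,"dx":0,"dy":0,"dz":0,"rx":0,"ry":0,"rz":0},{"jaw":-0.6,"dx":0,"dy":0,"dz":0,"rx":0,"ry":0,"rz":0},{"jaw":-0.6,"dx":0,"dy":0,"dz":0,"rx":0,"ry":0,"rz":0},{"jaw":-0.6,"dx":0,"dy":0,"dz":0.03,"rx":0,"ry":0,"rz":0},{"jaw":-0.45,"dx":0,"dy":0,"dz":0.06,"rx":0,"ry":0,"rz":0},{"jaw":-0.45,"dx":0.015,"dy":0.058,"dz":0.06,"rx":0,"ry":0,"rz":0},{"jaw":-0.45,"dx":0.015,"dy":0.058,"dz":0.04,"rx":0,"ry":0,"rz":0},{"jaw":-0.45,"dx":0.015,"dy":0.058,"dz":0,"rx":0,"ry":0,"rz":0}]' && python3 -m handwheel '[{"jaw":-0.45,"dx":0.015,"dy":0.058,"dz":0,"rx":0,"ry":0,"rz":0},{"jaw":-0.45,"dx":0.015,"dy":0.058,"dz":0,"rx":0,"ry":0,"rz":0},{"jaw":-0.45,"dx":0.015,"dy":0.058,"dz":0,"rx":0,"ry":0,"rz":0},{"jaw":-0.45,"dx":0.015,"dy":0.058,"dz":0,"rx":0,"ry":0,"rz":0},{"jaw":-0.45,"dx":0.015,"dy":0.058,"dz":0,"rx":0,"ry":0,"rz":0},{"jaw":-0.45,"dx":0.015,"dy":0.058,"dz":0,"rx":0,"ry":0,"rz":0},{"jaw":-0.45,"dx":0.019,"dy":0.062,"dz":0,"rx":0,"ry":0,"rz":0},{"jaw":-0.45,"dx":0,"dy":0,"dz":0,"rx":0,"ry":0,"rz":0}]' && python3 -m handwheel '[{"jaw":-0.45,"dx":0,"dy":0,"dz":-0.05,"rx":0,"ry":0,"rz":0},{"jaw":-0.45,"dx":0,"dy":0,"dz":-0.043,"rx":0,"ry":0,"rz":0},{"jaw":-0.45,"dx":0,"dy":0,"dz":0,"rx":0,"ry":0,"rz":0},{"jaw":-0.45,"dx":0,"dy":0,"dz":0,"rx":0,"ry":0,"rz":0}]'
```

```text
time_s: 39.4
ee_pos: [0.4645, -0.2906, 0.0485]
ee_rot: [[0.03, -0.0, 1.0], [-1.0, -0.001, 0.03], [0.001, -1.0, -0.0]]
contact_force: [-0.3, 0.9, 4.5]
gripper_width: 0.0628
time_s: 40.4
ee_pos: [0.5052, -0.1394, 0.2198]
ee_rot: [[0.028, 0.005, 1.0], [-1.0, -0.001, 0.028], [0.001, -1.0, 0.005]]
contact_force: [1.8, 1.0, -0.8]
gripper_width: 0.0667
time_s: 41.4
ee_pos: [0.6102, 0.2764, 0.2151]
ee_rot: [[0.04, -0.003, 0.999], [-0.999, 0.002, 0.04], [-0.002, -1.0, -0.002]]
contact_force: [0.0, -0.5, -0.1]
gripper_width: 0.0664
time_s: 41.9
ee_pos: [0.6117, 0.2675, 0.1244]
ee_rot: [[0.029, -0.001, 1.0], [-1.0, -0.001, 0.029], [0.001, -1.0, -0.001]]
contact_force: [-0.3, 0.1, 0.9]
gripper_width: 0.0662
```

Short in y by 29 mm; I'll raise the tool and correct.

```bash
python3 -m handwheel '[{"jaw":-0.45,"dx":0,"dy":0,"dz":0.02,"rx":0,"ry":0,"rz":0},{"jaw":-0.45,"dx":0.0061,"dy":0.0288,"dz":0,"rx":0,"ry":0,"rz":0},{"jaw":-0.45,"dx":0,"dy":0,"dz":0,"rx":0,"ry":0,"rz":0},{"jaw":-0.45,"dx":0,"dy":0,"dz":0,"rx":0,"ry":0,"rz":0}]'
```

```text
time_s: 42.4
ee_pos: [0.618, 0.297, 0.1454]
ee_rot: [[0.03, 0.0, 1.0], [-1.0, -0.0, 0.03], [0.0, -1.0, 0.0]]
contact_force: [0.1, -1.6, 0.8]
gripper_width: 0.0662
```

```bash
python3 -m handwheel '[{"jaw":-0.45,"dx":0,"dy":0,"dz":-0.018,"rx":0,"ry":0,"rz":0},{"jaw":-0.45,"dx":0,"dy":0,"dz":-0.012,"rx":0,"ry":0,"rz":0},{"jaw":-0.45,"dx":0,"dy":0,"dz":-0.0085,"rx":0,"ry":0,"rz":0},{"jaw":-0.45,"dx":0,"dy":0,"dz":0,"rx":0,"ry":0,"rz":0}]' && python3 -m handwheel '[{"jaw":1,"dx":0,"dy":0,"dz":0,"rx":0,"ry":0,"rz":0},{"jaw":1,"dx":0,"dy":0,"dz":0,"rx":0,"ry":0,"rz":0},{"jaw":1,"dx":0,"dy":0,"dz":0,"rx":0,"ry":0,"rz":0},{"jaw":1,"dx":0,"dy":0,"dz":0,"rx":0,"ry":0,"rz":0}]'
```

```text
time_s: 42.9
ee_pos: [0.6167, 0.2966, 0.1036]
ee_rot: [[0.029, -0.004, 1.0], [-1.0, -0.002, 0.029], [0.002, -1.0, -0.004]]
contact_force: [0.0, 1.2, 0.1]
gripper_width: 0.0664
time_s: 43.4
ee_pos: [0.6177, 0.2973, 0.1056]
ee_rot: [[0.03, -0.001, 1.0], [-1.0, -0.0, 0.03], [0.0, -1.0, -0.001]]
contact_force: [0.1, 0.1, 1.7]
gripper_width: 0.0539
```

```bash
python3 -m handwheel '[{"jaw":1,"dx":0,"dy":0,"dz":0.025,"rx":0,"ry":0,"rz":0},{"jaw":1,"dx":0,"dy":0,"dz":0.05,"rx":0,"ry":0,"rz":0},{"jaw":1,"dx":0,"dy":-0.02,"dz":0.06,"rx":0,"ry":0,"rz":0},{"jaw":1,"dx":-0.0125,"dy":-0.06,"dz":0,"rx":0,"ry":0,"rz":0},{"jaw":1,"dx":-0.0125,"dy":-0.06,"dz":0,"rx":0,"ry":0,"rz":0},{"jaw":1,"dx":-0.0125,"dy":-0.06,"dz":0,"rx":0,"ry":0,"rz":0},{"jaw":1,"dx":-0.0125,"dy":-0.06,"dz":0,"rx":0,"ry":0,"rz":0},{"jaw":1,"dx":-0.0125,"dy":-0.06,"dz":0,"rx":0,"ry":0,"rz":0}]' && python3 -m handwheel '[{"jaw":1,"dx":-0.0125,"dy":-0.06,"dz":0,"rx":0,"ry":0,"rz":0},{"jaw":1,"dx":-0.0125,"dy":-0.06,"dz":0,"rx":0,"ry":0,"rz":0},{"jaw":1,"dx":-0.0125,"dy":-0.06,"dz":0,"rx":0,"ry":0,"rz":0},{"jaw":1,"dx":-0.0037,"dy":-0.002,"dz":-0.05,"rx":0,"ry":0,"rz":0},{"jaw":1,"dx":0,"dy":0,"dz":-0.06,"rx":0,"ry":0,"rz":0},{"jaw":1,"dx":0,"dy":0,"dz":-0.045,"rx":0,"ry":0,"rz":0},{"jaw":1,"dx":0,"dy":0,"dz":0,"rx":0,"ry":0,"rz":0}]'
```

```text
time_s: 44.4
ee_pos: [0.5544, -0.0243, 0.2398]
ee_rot: [[0.03, -0.001, 1.0], [-1.0, -0.0, 0.03], [0.0, -1.0, -0.001]]
contact_force: [-0.0, -0.4, -0.0]
gripper_width: 0.0539
time_s: 45.28
ee_pos: [0.5108, -0.2036, 0.0815]
ee_rot: [[0.029, -0.009, 1.0], [-1.0, 0.001, 0.029], [-0.001, -1.0, -0.009]]
contact_force: [0.3, -0.2, 0.4]
gripper_width: 0.0546
```

```bash
python3 -m handwheel '[{"jaw":1,"dx":0.001,"dy":0,"dz":-0.02,"rx":0,"ry":0,"rz":0},{"jaw":1,"dx":0,"dy":0,"dz":-0.008,"rx":0,"ry":0,"rz":0},{"jaw":1,"dx":0,"dy":0,"dz":-0.005,"rx":0,"ry":0,"rz":0},{"jaw":1,"dx":0,"dy":0,"dz":0,"rx":0,"ry":0,"rz":0}]' && python3 -m handwheel '[{"jaw":-0.5,"dx":0,"dy":0,"dz":0,"rx":0,"ry":0,"rz":0},{"jaw":-0.5,"dx":0,"dy":0,"dz":0,"rx":0,"ry":0,"rz":0},{"jaw":-0.5,"dx":0,"dy":0,"dz":0,"rx":0,"ry":0,"rz":0},{"jaw":-0.5,"dx":0,"dy":0,"dz":0.03,"rx":0,"ry":0,"rz":0},{"jaw":-0.5,"dx":0,"dy":0,"dz":0.06,"rx":0,"ry":0,"rz":0},{"jaw":-0.5,"dx":0.01,"dy":0.05,"dz":0.06,"rx":0,"ry":0,"rz":0},{"jaw":-0.5,"dx":0.03,"dy":0.06,"dz":0.06,"rx":0,"ry":0,"rz":0},{"jaw":-0.5,"dx":0.03,"dy":0.06,"dz":0.04,"rx":0,"ry":0,"rz":0}]'; python3 -m handwheel '[{"jaw":-0.5,"dx":0.03,"dy":0.06,"dz":0.02,"rx":0,"ry":0,"rz":0},{"jaw":-0.5,"dx":0.02,"dy":0.06,"dz":0,"rx":0,"ry":0,"rz":0},{"jaw":-0.5,"dx":0,"dy":0,"dz":0,"rx":0,"ry":0,"rz":0}]'; python3 - <<'E'
from h import *
import sp
for cn in('side','scene'):
  c=cam(cn,cn+'_end.png'); P,H=c['P'],c['hsv'].astype(int); z=P[...,2]
  for n,m in {'blue':(H[...,0]>100)&(H[...,0]<125)&(H[...,1]>100),'orange':(H[...,0]>4)&(H[...,0]<18)&(H[...,1]>120),'white':(H[...,1]<28)&(H[...,2]>150)}.items():
    q=m&(z>.046)&(z<.065)&(P[...,1]<-.16)&(P[...,1]>-.42)&(P[...,0]>.4)&(P[...,0]<.64)
    k,l,s,_=cv2.connectedComponentsWithStats(q.astype(np.uint8))
    for i in range(1,k):
      if s[i,4]<40: continue
      p=P[l==i]; print(cn,n,len(p),[np.round(v,4) for v in cv2.minEnclosingCircle(p[:,:2].astype(np.float32))],round(np.percentile(p[:,2],95),4))
  B=(.3,.75,-.15,.1)
  print('handle');sp.line(P,c['hsv'],5,20,90,255,50,B,(.012,.04)); print('blade');sp.line(P,c['hsv'],0,180,0,60,60,B,(.009,.03))
import lid; lid.lid((.2,.6,.05,.45),'scene',(.02,.07)); lid.lid((.2,.6,.05,.45),'side',(.02,.07))
E
```

```text
time_s: 45.78
ee_pos: [0.515, -0.2046, 0.0517]
ee_rot: [[0.03, -0.001, 1.0], [-1.0, -0.001, 0.03], [0.001, -1.0, -0.001]]
contact_force: [-0.8, 0.3, -0.5]
gripper_width: 0.0542
time_s: 46.78
ee_pos: [0.5682, -0.0749, 0.2652]
ee_rot: [[0.028, 0.001, 1.0], [-1.0, -0.0, 0.028], [0.001, -1.0, 0.001]]
contact_force: [1.8, 0.6, -0.2]
gripper_width: 0.069
time_s: 47.15
ee_pos: [0.615, 0.0458, 0.2799]
ee_rot: [[0.041, -0.002, 0.999], [-0.999, 0.002, 0.041], [-0.002, -1.0, -0.002]]
contact_force: [-0.4, 0.5, -0.5]
gripper_width: 0.0688
side blue 137 [array([ 0.518 , -0.2087]), np.float64(0.031)] 0.0561
side orange 142 [array([ 0.5219, -0.3756]), np.float64(0.0252)] 0.0561
side white 170 [array([ 0.574 , -0.2885]), np.float64(0.0334)] 0.0555
side white 179 [array([ 0.4644, -0.2921]), np.float64(0.0336)] 0.0564
handle
225 c [ 0.426  -0.1013] wh [0.0256 0.0976] ang 85.4 x [0.3768 0.4748] z 0.0201
blade
153 c [ 0.5163 -0.1098] wh [0.0248 0.0835] ang 83.3 x [0.4734 0.559 ] z 0.0132
scene blue 160 [array([ 0.5155, -0.2072]), np.float64(0.0302)] 0.0555
scene orange 160 [array([ 0.5244, -0.3746]), np.float64(0.0255)] 0.0561
scene white 195 [array([ 0.4673, -0.2935]), np.float64(0.0332)] 0.0556
scene white 209 [array([ 0.5751, -0.2884]), np.float64(0.0337)] 0.0558
handle
230 c [ 0.4312 -0.1038] wh [0.0213 0.0985] ang 84.5 x [0.382 0.48 ] z 0.0199
blade
197 c [ 0.5214 -0.1114] wh [0.0199 0.0835] ang 84.1 x [0.48   0.5636] z 0.0129
scene 1541 slope [0.004 0.002] c [0.4016 0.258 ] [0.139 0.256] 1.1 z at c 0.0365
side 2283 slope [0.    0.001] c [0.4024 0.2594] [0.137 0.259] 1.7 z at c 0.0371
```

View pics/side_end.png

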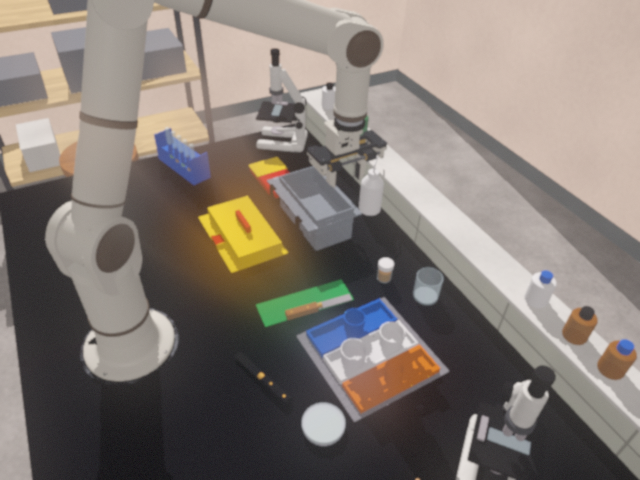

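Everything is in place except the spatula: it was knocked sideways, from y = -0.061 to about -0.104 with its handle at (300,310), and now lies at the mat's edge. I'll reposition it.

```bash
python3 -m handwheel '[{"jaw":0,"dx":-0.013,"dy":-0.018,"dz":0,"rx":0,"ry":0,"rz":-10.6},{"jaw":0,"dx":-0.013,"dy":-0.018,"dz":0,"rx":0,"ry":0,"rz":-10.6},{"jaw":0,"dx":-0.013,"dy":-0.018,"dz":0,"rx":0,"ry":0,"rz":-10.6},{"jaw":0,"dx":-0.013,"dy":-0.018,"dz":0,"rx":0,"ry":0,"rz":-10.6},{"jaw":0,"dx":-0.013,"dy":-0.018,"dz":0,"rx":0,"ry":0,"rz":-10.6},{"jaw":0,"dx":-0.013,"dy":-0.018,"dz":0,"rx":0,"ry":0,"rz":-10.6},{"jaw":0,"dx":-0.013,"dy":-0.018,"dz":0,"rx":0,"ry":0,"rz":-10.6},{"jaw":0,"dx":-0.013,"dy":-0.018,"dz":0,"rx":0,"ry":0,"rz":-10.6}]' && python3 -m handwheel '[{"jaw":0,"dx":-0.011,"dy":-0.006,"dz":0,"rx":0,"ry":0,"rz":-10.6},{"jaw":0,"dx":0,"dy":0,"dz":0,"rx":0,"ry":0,"rz":-1.8},{"jaw":0,"dx":0,"dy":0,"dz":0,"rx":0,"ry":0,"rz":0}]'; python3 sp.py w10.png
```

```text
time_s: 48.35
ee_pos: [0.5087, -0.1089, 0.2808]
ee_rot: [[-0.994, -0.0, 0.11], [-0.11, 0.002, -0.994], [0.0, -1.0, -0.002]]
contact_force: [0.1, -0.5, 0.5]
gripper_width: 0.0458
time_s: 48.72
ee_pos: [0.4992, -0.1126, 0.2807]
ee_rot: [[-0.996, -0.0, -0.094], [0.094, 0.002, -0.996], [0.0, -1.0, -0.002]]
contact_force: [0.1, 0.5, 0.8]
gripper_width: 0.0459
48.73 [ 0.4992 -0.1126  0.2807] [[-0.996, -0.0, -0.094], [0.094, 0.002, -0.996], [0.0, -1.0, -0.002]] [0.1 0.5 0.8] 0.0459
handle
1657 c [ 0.4243 -0.0996] wh [0.0218 0.0911] ang 84.7 x [0.3783 0.4694] z 0.0213
blade
1714 c [ 0.5115 -0.1078] wh [0.0194 0.0938] ang 84.8 x [0.4641 0.559 ] z 0.014
mat
11711 c [ 0.4637 -0.0682] wh [0.0815 0.2147] ang 85.8 x [0.3538 0.5733] z 0.0035
```

```bash
python3 -m handwheel '[{"jaw":0,"dx":-0.03,"dy":0.0105,"dz":-0.04,"rx":0,"ry":0,"rz":0},{"jaw":0,"dx":-0.022,"dy":0,"dz":-0.06,"rx":0,"ry":0,"rz":0},{"jaw":0,"dx":0,"dy":0,"dz":-0.06,"rx":0,"ry":0,"rz":0},{"jaw":0,"dx":0,"dy":0,"dz":-0.05,"rx":0,"ry":0,"rz":0},{"jaw":0,"dx":0,"dy":0,"dz":0,"rx":0,"ry":0,"rz":0},{"jaw":0,"dx":0,"dy":0,"dz":0,"rx":0,"ry":0,"rz":0}]'
```

```text
time_s: 49.52
ee_pos: [0.4488, -0.1026, 0.0733]
ee_rot: [[-0.995, 0.001, -0.095], [0.095, 0.001, -0.995], [-0.001, -1.0, -0.001]]
contact_force: [-0.3, 0.5, 0.6]
gripper_width: 0.0461
```

```bash
python3 -m handwheel '[{"jaw":0,"dx":-0.001,"dy":0,"dz":-0.035,"rx":0,"ry":0,"rz":0},{"jaw":0,"dx":0,"dy":0,"dz":-0.019,"rx":0,"ry":0,"rz":0},{"jaw":0,"dx":0,"dy":0,"dz":0,"rx":0,"ry":0,"rz":0},{"jaw":1,"dx":0,"dy":0,"dz":0,"rx":0,"ry":0,"rz":0},{"jaw":1,"dx":0,"dy":0,"dz":0,"rx":0,"ry":0,"rz":0},{"jaw":1,"dx":0,"dy":0,"dz":0,"rx":0,"ry":0,"rz":0},{"jaw":1,"dx":0,"dy":0,"dz":0,"rx":0,"ry":0,"rz":0},{"jaw":1,"dx":0,"dy":0,"dz":0,"rx":0,"ry":0,"rz":0}]' && python3 -m handwheel '[{"jaw":1,"dx":0,"dy":0,"dz":0.02,"rx":0,"ry":0,"rz":0},{"jaw":1,"dx":0.008,"dy":0.02,"dz":0,"rx":0,"ry":0,"rz":1},{"jaw":1,"dx":0.008,"dy":0.014,"dz":0,"rx":0,"ry":0,"rz":0},{"jaw":1,"dx":0,"dy":0,"dz":0,"rx":0,"ry":0,"rz":0},{"jaw":1,"dx":0,"dy":0,"dz":-0.012,"rx":0,"ry":0,"rz":0},{"jaw":1,"dx":0,"dy":0,"dz":-0.006,"rx":0,"ry":0,"rz":0},{"jaw":1,"dx":0,"dy":0,"dz":0,"rx":0,"ry":0,"rz":0}]'
```

```text
time_s: 50.52
ee_pos: [0.4473, -0.1019, 0.0187]
ee_rot: [[-0.995, 0.001, -0.096], [0.096, 0.002, -0.995], [-0.001, -1.0, -0.002]]
contact_force: [-0.5, -0.2, 8.3]
gripper_width: 0.0218
time_s: 51.4
ee_pos: [0.4617, -0.0686, 0.0191]
ee_rot: [[-0.997, -0.002, -0.08], [0.08, 0.001, -0.997], [0.002, -1.0, -0.001]]
contact_force: [-0.4, 0.5, -1.6]
gripper_width: 0.0214
```

Now I'll release, back off and do a final check.

```bash
python3 -m handwheel '[{"jaw":0,"dx":0,"dy":0,"dz":0,"rx":0,"ry":0,"rz":0},{"jaw":0,"dx":0,"dy":0,"dz":0,"rx":0,"ry":0,"rz":0},{"jaw":0,"dx":0,"dy":0,"dz":0,"rx":0,"ry":0,"rz":0},{"jaw":0,"dx":0,"dy":0,"dz":0.03,"rx":0,"ry":0,"rz":0},{"jaw":0,"dx":0,"dy":0,"dz":0.06,"rx":0,"ry":0,"rz":0},{"jaw":0,"dx":0.02,"dy":0,"dz":0.06,"rx":0,"ry":0,"rz":0},{"jaw":0,"dx":0.02,"dy":0,"dz":0.06,"rx":0,"ry":0,"rz":0},{"jaw":0,"dx":0,"dy":0,"dz":0,"rx":0,"ry":0,"rz":0}]'; python3 sp.py w11.png; python3 - <<'E'
from h import *
import lid; lid.lid((.2,.6,.05,.45),'side',(.02,.07))
c=cam('scene','scene_end2.png'); d=np.load('/tmp/scene.npz')
for n,(u,v) in dict(vial=(321,327),beaker=(289,369),petri=(140,268),tin=(525,222)).items():
    a=d['px'][v-10:v+10,u-10:u+10].astype(int); b=c['pixels'][v-10:v+10,u-10:u+10].astype(int); print(n,'mean diff',round(abs(a-b).mean(),1))
E
```

```text
time_s: 52.4
ee_pos: [0.5065, -0.0683, 0.233]
ee_rot: [[-0.997, 0.009, -0.077], [0.077, 0.002, -0.997], [-0.009, -1.0, -0.002]]
contact_force: [-0.4, 0.1, -0.6]
gripper_width: 0.0458
52.4 [ 0.5065 -0.0683  0.233 ] [[-0.997, 0.009, -0.077], [0.077, 0.002, -0.997], [-0.009, -1.0, -0.002]] [-0.4  0.1 -0.6] 0.0458
handle
1959 c [ 0.4434 -0.0667] wh [0.0203 0.0956] ang 85.4 x [0.3953 0.4909] z 0.0214
blade
2163 c [ 0.526  -0.0738] wh [0.0192 0.0942] ang 85.3 x [0.4783 0.5737] z 0.014
mat
6022 c [ 0.4767 -0.0954] wh [0.0299 0.1839] ang 85.9 x [0.3841 0.5694] z 0.0035
side 2264 slope [-0.     0.002] c [0.4016 0.2603] [0.136 0.259] 1.8 z at c 0.0371
vial mean diff 1.8
beaker mean diff 2.4
petri mean diff 1.4
tin mean diff 2.1
```

View pics/scene_end2.png

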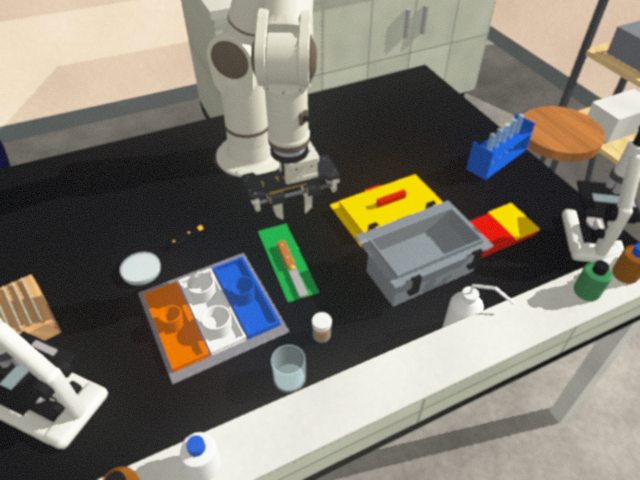

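The final view shows the tub empty (425,255), the lid flat (385,210), the spatula mid-mat (290,265), four cups upright in their rows, and the bystanders unmoved. I'm handing the job in.

```bash
python3 -c "
from bench import bot
print(bot.finish_job())"
```

```text
the job is handed in; nothing more can be done
None
```

The job is handed in at about 52 s of robot time, with every end condition met as far as the cameras could tell; `finish_job` gave no verdict.

**What I did:** I pried the lid loose with the spatula in the front notch, laid the lid rim down in front of the tub, and returned the spatula to its mat. I unnested the orange cup from the white one. All four cups present (two white, one blue, one orange) now stand in the row trays of their own colour.

**Last checks:**
- **Lid:** flat, with its top at about 37 mm, close to the 38 mm box height, and a slope under 0.005.
- **Cups:** measured after the last cup was placed. All four rims are at about 55 mm, the height of cups standing on a tray floor, and all are within a few mm of their row's centre line. The spatula was then moved again without going near them, and they still stood in the final picture.
- **Spatula:** flat in the middle of the mat.
- **Bystanders:** the picture patches on all four are practically unchanged.

**What went wrong on the way:**
- The first grasp of the spatula missed because I lifted before the fingers had closed.
- The first pry slipped back and raised the lid only about 1 mm.
- The second pry raised the lid well over the needed height, but it took joints 6 and 7 to their range limits.
- The lid's rise and the contact on it were judged from depth images only. I had no direct reading of step 1.
- The spatula was knocked about 4 cm to the mat's edge during the run, so I put it back in the middle.

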